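Load the alternator rack and bolt it shut

TASK

Draw back the slide bolt that bars the mouth of the rack (lift its handle out of the notch, slide it, drop it into the other notch). Slide the old starter motor out of the rack onto the crossed circle on the bench, and slide every alternator standing on the bench through the mouth so that each stands centred on a painted ring of its own in the rack; slide them along the bench, never lift or tip them. Then bolt the mouth again with the bolt fully across and its handle dropped in its notch, leaving the bottle, the wrench and the cardboard box alone.

Things in the scene. Friction and masses are not known exactly. Their poses are not given: they have to be found in the camera images.
- rack: Low open-topped steel pen fixed on the bench, without a floor. Origin on the bench (z = 0) at its centre, x pointing away from the mouth, y along the bays, z up. Inside 92 mm (x) by 264 mm (y). Walls 4 mm thick, 40 mm high; the front wall on the +y side of the mouth is 56 mm high and reaches to y = +192 mm, and in front of it (y 50 to 192, x -50 to -88 mm) sits the bolt's bed, 62 mm high.
- bay0 (a point): Centre of the painted white ring (84 mm across) of the left bay, on the bench: rack y = +86 mm
- bay1 (a point): Centre of the painted ring of the middle bay, straight behind the mouth: rack y = 0
- bay2 (a point): Centre of the painted ring of the right bay: rack y = -86 mm
- mouth (a point): Centre of the mouth, on the bench: a gap in the rack's front wall at rack x = -48 mm, 96 mm wide (y = -48 to +48 mm). On its -y side, in front of the wall, stands the bolt's keeper, 30 x 14 x 62 mm (x = -48 to -78 mm).
- bolt (a joint): Slide of the bolt along the rack's +y, in m: 0 = fully across the mouth (end stop), 0.11 = fully drawn back, mouth free (end stop). Rod 14 mm thick, its axis 50 mm above the bench at rack x = -66 mm; friction about 1.5 N. It slides only while the handle is lifted.
- bolt_handle (a joint): Turn of the bolt's handle about the rod, in rad: 0 = level, pointing along the rack's -x, down in a notch; grows as it is lifted, up to 1.3. Above about 0.75 it clears the tooth between the notches (one at each end of the travel, 18 mm wide for the 10 mm stem: 4 mm of play either side at the end stop). Let go, it falls back by its weight.
- knob (a point): Centre of the black grip on the handle's end: a cylinder 18 mm thick, 26 mm long along the handle, its centre 53 mm from the rod's axis; 50 mm above the bench when the handle is down, at rack y = +66 mm (bolt across) or +176 mm (drawn back). Pinched along the rack's y it turns between the fingers as it is lifted. Over 25 mm free beside it.
- cross_mark: White circle 98 mm across with a diagonal cross, painted flat on the bench, for the old starter motor. Origin at its centre.
- alternator0: Reconditioned alternator standing upright, 0.6 to 0.95 kg; origin at the centre of its underside (z = 0 on the bench), z up. Slick white nylon skid 76 mm across, 8 mm thick (slides with friction about 0.16); body 66 mm across up to 62 mm; on top, to be gripped from above, a grooved steel pulley 44 mm across, 72 to 102 mm above the bench, with a nut to 108 mm. None if absent.
- alternator1: Another alternator, the same as alternator0. None if absent.
- alternator2: Another alternator, the same as alternator0. None if absent.
- starter: Old starter motor standing upright in the rack, 0.6 to 0.9 kg; origin at the centre of its underside, z up. Slick white nylon skid 76 mm across, 8 mm thick (slides with friction about 0.16); black body 52 mm across with a thin solenoid beside it, up to 58 mm high; on the skid's axis, an aluminium nose 34 mm across, 58 to 102 mm above the bench, with a shaft end to 110 mm.
- oil_bottle: Grey plastic bottle, 64 mm across, 120 mm tall, origin at the centre of its underside. Leave alone.
- wrench: Steel wrench lying on the bench, 180 mm long along its x. Leave alone.
- core_box: Open cardboard box 90 x 140 x 70 mm, origin at the centre of its underside. Leave alone.
Not all that is in view belongs to the job. Leave any green look-alike of the starter alone.

How it is judged:
By the outcome, as a careful person would: the job done as asked, in the order asked, and still so for the second after the job is handed in, with the robot touching nothing.
Of alternator0, alternator1, alternator2 only 2 to 3 are there at a start; the rules pass over those that are not, and their reading is None.
At some moment in a run one of alternator0, alternator1, alternator2, starter may be knocked a few centimetres aside while the robot is not near it.
Once in a run the grip may slacken for a moment while it holds something.
It also fails if it takes over 210 s, if anything falls off the work surface, if the arm or the gripper's body presses on something with over 40 N, if the wrist force passes 120 N, or if a joint passes its speed limit or range.

ROBOT

A 6-joint arm with a two-finger parallel gripper is mounted at the origin on the work surface. World frame = base frame: x ahead of the robot, y to its left, z up, the work surface at z = 0. Lengths are in mm, angles in rad, forces in N, time in s.
With the tool pointing down it reaches from about 275 to 825 mm from the base axis. Payload 5.2 kg.
Tool frame: the origin (TCP) lies at the very end of the fingers, on their centre line; the grasp point (between the pads) lies 19 mm behind it; z points along the fingers, y is the direction in which the jaws open and shut (so a half turn about z gives the same grasp; the last joint's range is limited). The gripper opens to 93 mm and grips with 3 to 60 N. Pads are 15 mm wide; open, the fingers measure 128 mm over their backs; the gripper's body (75 mm by 188 mm) begins 65 mm behind the grasp point.
Start: joints at [-1.505, 0.259, 1.535, -0, 1.348, -0.203], TCP at [146.087, -530.248, 187.253] pointing down, gripper open.
Joint ranges: [-3.14, 3.14], [-0.91, 2.08], [0.19, 2.58], [-1.22, 4.36], [0.22, 2.71], [-3.12, 3.12]. Speed limits (rad/s): [2.57, 2.57, 3.14, 3.14, 3.14, 3.14].

INTERFACE

Orientations are given as [roll, pitch, yaw] about the fixed x, y, z axes, in that order (R = Rz(yaw) Ry(pitch) Rx(roll)).
In Python, from bench import robot gives the robot as it stands. The module is installed in compiled form; this text tells all that it offers. Calls block until the motion is done:
- robot.move_ptp(position, orientation): joint-space move of the TCP to a pose.
- robot.move_linear(position, ori=None, speed=150, f_stop=None): straight line of the TCP; ori=None keeps the orientation; speed is the mean speed in mm/s. With f_stop (N) it stops when the force on the tool has changed by that much, and returns True; else False.
- robot.move_j(angles): joint-space move.
- robot.move_gripper(opening): opening from 0.0 (shut) to 1.0 (fully open); the grip force is fixed at half the most; returns when the fingers have stopped.
- robot.sleep(seconds).
- robot.inverse_kinematics(position, orientation): joint angles nearest the present ones, or None.
- robot.get_image(name): name is "side" or "top"; returns a dict with "img" (400x640x3 uint8, blue, green, red), "fovy" (degrees; the focal length in pixels is half the picture's height over the tangent of half this angle, whatever the lens; pixels are square), "cx", "cy" (the principal point, pixels), "eye" and "orientation" of the camera in the world. Camera axes: x right, y down, z forward; pixel columns grow to the right and rows downward; lengths in mm; the calibration is good to about 2 mm. A picture is of the moment at which its call begins. There is no depth.
A pose or a line that the arm cannot do raises robot.MotionError and nothing moves.
- robot.hand_in(): hands the job in, once; it reports no verdict.
Readings, each from a call of its own:
- robot.current_t(): time.
- robot.current_qpos(): joint angles.
- robot.current_joint_vel(): joint speeds.
- robot.current_joint_efforts(): joint torques, N m.
- robot.current_tcp_pos(): TCP position.
- robot.current_eef_rot(): TCP orientation.
- robot.current_contact_force(): force on the tool from outside, world axes, zero at the start.
- robot.current_ft_torque(): the same for the moment, N m.
- robot.current_gripper_width(): opening from 0.0 (shut) to 1.0 (fully open).
Only numpy, scipy, OpenCV 4.12 (cv2) and the standard library are available. Lean on these libraries where they do the work, as an engineer would, in place of code of your own. Each camera call takes 0.05 s, during which the arm holds its last target.

## Working session

There is one attempt and no reset: what is moved stays moved. The work goes in short steps, each a Python script; the robot and the scene stay as the last script left them, time stands still between calls to the robot, and variables do not carry over. Pictures are saved under pics/ and viewed, and the job is handed in when it is done.

```bash
mkdir -p pics; ls; python3 - <<'E'
from bench import robot
import cv2
print(robot.current_t())
for n in("top","side"):
    d=robot.get_image(n); cv2.imwrite(f"pics/{n}0.png",d["img"])
    print(n,{k:v for k,v in d.items() if k!="img"})
print(robot.current_t(),robot.current_eef_rot(),robot.current_gripper_width())
E
```

```text
pics
0.0
top {'fovy': 49.81410853928957, 'cx': 315.3990278642346, 'cy': 206.98741335599723, 'eye': array([ 293.60262259,  -13.68441018, 1393.40481628]), 'orientation': array([-2.94586791,  0.00348177, -1.59190986])}
side {'fovy': 57.8487824436467, 'cx': 316.3941920764587, 'cy': 200.96239635724723, 'eye': array([318.1513439 , 782.81906268, 622.60011844]), 'orientation': array([-2.15579171, -0.02461064, -2.85016187])}
0.1 [-3.13999235e+00 -2.69787413e-04  2.68760445e-01] 0.9964418034997634
```

View pics/top0.png

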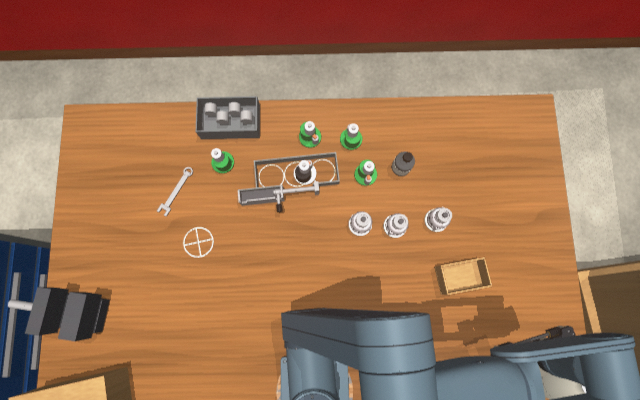

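View pics/side0.png

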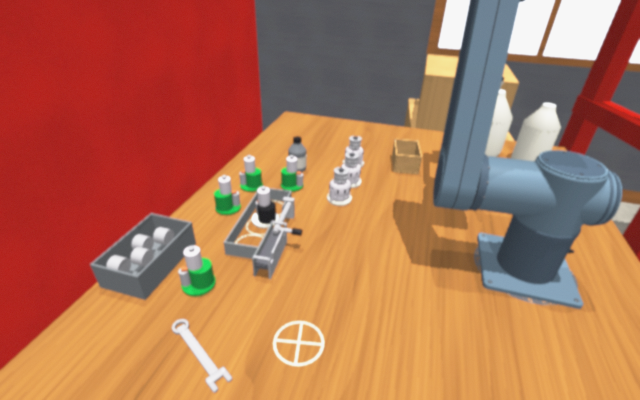

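```bash
cat > h.py <<'E'
import numpy as np, cv2
from scipy.spatial.transform import Rotation as Rot
from bench import robot
class Cam:
    def __init__(s,n):
        d=robot.get_image(n); s.img=d["img"]; s.f=200/np.tan(np.radians(d["fovy"]/2)); s.c=np.array([d["cx"],d["cy"]]); s.e=np.array(d["eye"]); s.R=Rot.from_euler('xyz',d["orientation"]).as_matrix()
    def proj(s,P):
        p=(np.atleast_2d(P)-s.e)@s.R; return p[:,:2]/p[:,2:]*s.f+s.c
    def at(s,u,v,z):
        r=s.R@np.array([(u-s.c[0])/s.f,(v-s.c[1])/s.f,1]); return s.e+r*(z-s.e[2])/r[2]
    def crop(s,x0,y0,w,h,k,name,pts=()):
        im=cv2.resize(s.img[y0:y0+h,x0:x0+w],None,fx=k,fy=k,interpolation=cv2.INTER_CUBIC)
        for p in pts:
            cv2.circle(im,tuple(int(round(a)) for a in (np.array(p)+.5-[x0,y0])*k),2,(0,0,255),-1)
        for i in range(0,w,10): cv2.line(im,(i*k,0),(i*k,4 if i%50 else 12),(0,255,255),1)
        for i in range(0,h,10): cv2.line(im,(0,i*k),(4 if i%50 else 12,i*k),(0,255,255),1)
        cv2.imwrite("pics/"+name,im)
E
python3 - <<'E'
from h import *
t=Cam("top"); t.crop(225,120,160,110,5,"t1.png"); t.crop(335,190,130,60,6,"t2.png"); t.crop(170,215,60,50,8,"t3.png")
s=Cam("side"); s.crop(215,170,100,110,5,"s1.png")
for n,(u,v) in dict(cross=(198,242)).items(): print(n,t.at(u,v,0))
print(t.at(271,176,0),t.at(326,170,0), s.at(298,343,0))
E
```

```text
cross [462.28402032 369.0995906    0.        ]
[678.8550071  131.66967697   0.        ] [695.60426322 -52.89344506   0.        ] [463.28350899 370.78917746   0.        ]
```

View pics/t1.png

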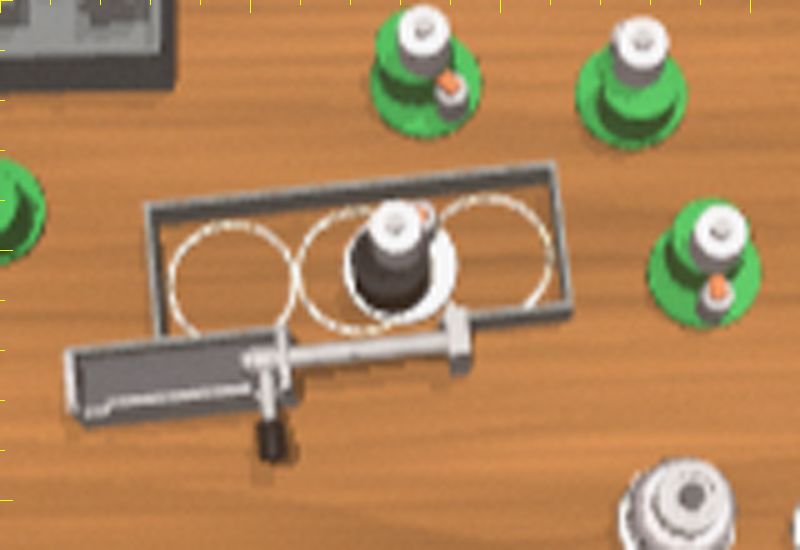

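View pics/t2.png

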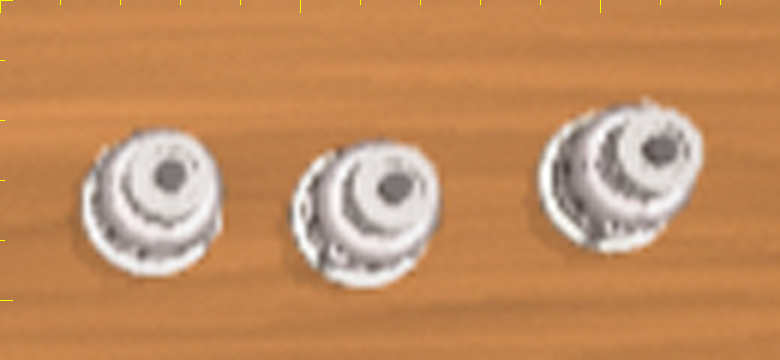

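View pics/s1.png

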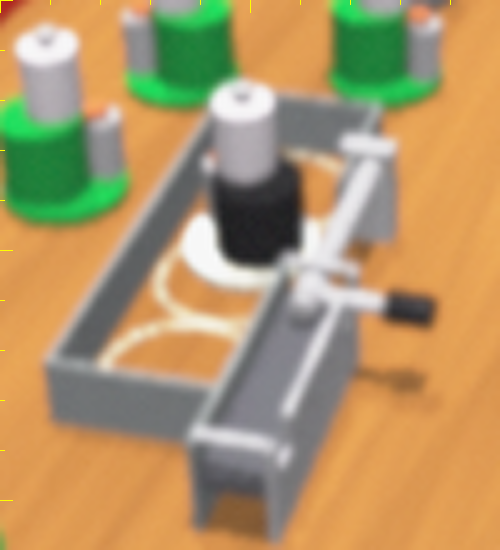

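View pics/t3.png

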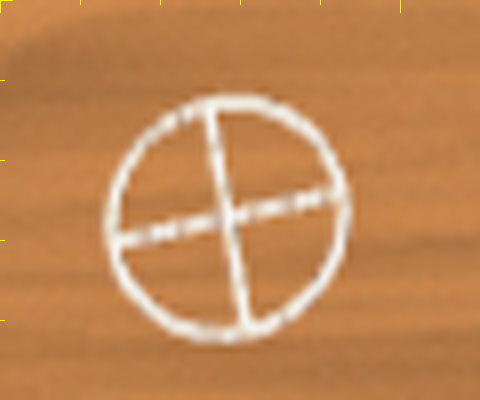

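```bash
cat >> h.py <<'E'
def rackfit(t,s):
    from scipy.optimize import least_squares
    A=[((148,207),(50,136,40)),((555,165),(50,-136,40)),((572,303),(-50,-136,40)),((233,284),(0,86,0)),((487,259),(0,-86,0)),((272,441),(-119,66,50))]
    B=[((50,360),(50,136,40)),((380,103),(-50,-136,40)),((411,308),(-119,66,50))]
    pa=np.array([a for a,_ in A])/5-.4+[225,120]; pb=np.array([a for a,_ in B])/5-.4+[215,170]
    wa=np.array([b for _,b in A]);wb=np.array([b for _,b in B])
    def tf(p,w):
        c,q=np.cos(p[2]),np.sin(p[2]); return np.c_[p[0]+c*w[:,0]-q*w[:,1],p[1]+q*w[:,0]+c*w[:,1],w[:,2]]
    f=lambda p:np.r_[(t.proj(tf(p,wa))-pa).ravel(),(s.proj(tf(p,wb))-pb).ravel()]
    r=least_squares(f,[687,40,0.1]); return r.x,r.fun.reshape(-1,2)
E
python3 - <<'E'
from h import *
np.set_printoptions(precision=1,suppress=True)
t=Cam("top");s=Cam("side")
p,r=rackfit(t,s);print(p*1,np.degrees(p[2]),p[2]);print(r)
E
```

```text
[683.8  45.2   0.1] 5.30364980126821 0.09256615140487319
[[-0.8 -0.3]
 [ 0.2 -1. ]
 [ 0.6  0.7]
 [ 0.1  0.5]
 [ 0.3 -0.2]
 [ 0.4  0.2]
 [-0.9  0.4]
 [ 0.6  0.2]
 [ 0.4  0.1]]
```

```bash
cat >> h.py <<'E'
RP=np.array([683.8,45.2,0.09257])
def rk(x,y,z=0):
    c,q=np.cos(RP[2]),np.sin(RP[2]); return np.array([RP[0]+c*x-q*y,RP[1]+q*x+c*y,z])
def circ(x,y,r,z): 
    a=np.linspace(0,2*np.pi,60); return np.c_[x+r*np.cos(a),y+r*np.sin(a),0*a+z]
def overlay(cam,x0,y0,w,h,k,name,curves):
    im=cv2.resize(cam.img[y0:y0+h,x0:x0+w],None,fx=k,fy=k,interpolation=cv2.INTER_CUBIC)
    for c,col in curves:
        q=(cam.proj(c)+.5-[x0,y0])*k; cv2.polylines(im,[np.round(q).astype(int)],False,col,1)
    for i in range(0,w,10): cv2.line(im,(i*k,0),(i*k,4 if i%50 else 12),(0,255,255),1)
    for i in range(0,h,10): cv2.line(im,(0,i*k),(4 if i%50 else 12,i*k),(0,255,255),1)
    cv2.imwrite("pics/"+name,im)
def rackcurves():
    L=[]
    for b in (86,0,-86):
        c=rk(0,b); L.append((circ(c[0],c[1],42,0),(0,0,255)))
    L.append((np.array([rk(-50,-48,40),rk(-50,-136,40),rk(50,-136,40),rk(50,136,40),rk(-50,136,40)]),(255,0,0)))
    L.append((np.array([rk(-88,50,62),rk(-88,192,62),rk(-50,192,62),rk(-50,50,62),rk(-88,50,62)]),(255,255,0)))
    L.append((np.array([rk(-48,-48,62),rk(-78,-48,62),rk(-78,-62,62),rk(-48,-62,62)]),(255,255,0)))
    L.append((np.array([rk(-66,-48,57),rk(-66,40,57)]),(0,255,0)))
    L.append((np.array([rk(-66,66,50),rk(-119,66,50)]),(0,255,0)))
    return L
E
python3 - <<'E'
from h import *
t=Cam("top");s=Cam("side")
overlay(t,225,120,160,110,5,"o1.png",rackcurves()); overlay(s,215,170,100,110,5,"o2.png",rackcurves())
E
```

```text
(no output)
```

View pics/o1.png

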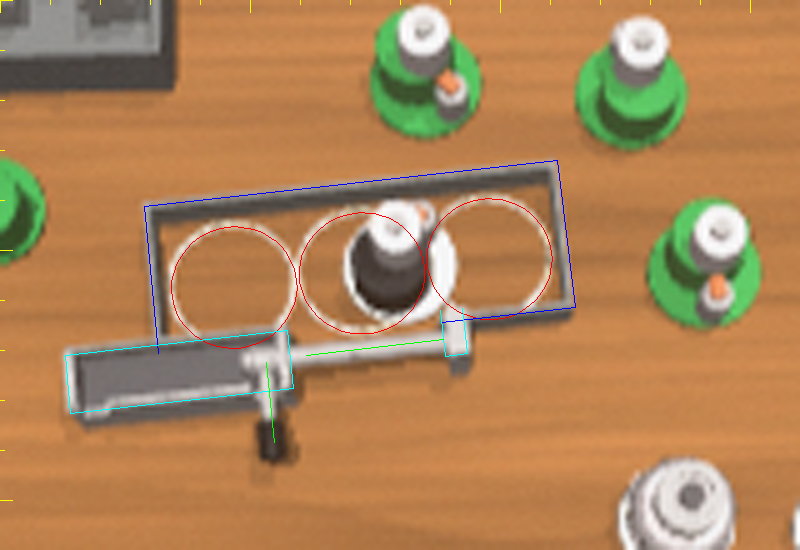

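View pics/o2.png

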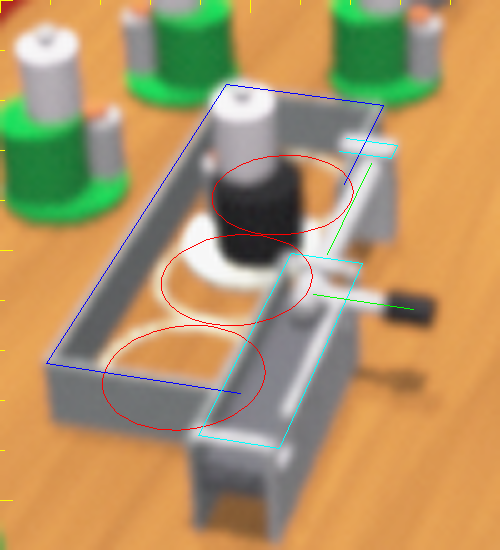

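```bash
sed -i 's/RP=np.array.*/RP=np.array([685.0,45.2,0.09257])/' h.py; python3 - <<'E'
from h import *
np.set_printoptions(precision=1,suppress=True)
t=Cam("top");s=Cam("side")
g=lambda u,v,k,x,y:(u/k-.4+x,v/k-.4+y)
for n,a,b in (("A",(170,176),(152,203)),("B",(396,187),(365,215)),("C",(660,151),(612,178))):
    print(n,"nut",t.at(*g(*a,6,335,190),108),"skid",t.at(*g(*b,6,335,190),8))
print("starter shaft",t.at(*g(396,226,5,225,120),110),"skid",t.at(*g(400,265,5,225,120),8), "side shaft",s.at(*g(242,98,5,215,170),110))
print("cross",t.at(*g(227,217,8,170,215),0))
print("knob",t.at(*g(272,438,5,225,120),52), s.at(*g(411,306,5,215,170),52), rk(-119,66))
s.crop(315,125,60,85,8,"s2.png"); s.crop(265,310,70,60,8,"s3.png")
print([rk(0,b) for b in(86,0,-86)])
E
```

```text
A nut [ 508.5 -157.6  108. ] skid [ 510.6 -158.4    8. ]
B nut [ 500.4 -271.   108. ] skid [ 501.6 -273.4    8. ]
C nut [ 515.9 -405.3  108. ] skid [ 518.9 -408.5    8. ]
starter shaft [682.1  18.5 110. ] skid [685.9  18.8   8. ] side shaft [680.4  29.2 110. ]
cross [463.2 369.2   0. ]
knob [561.4 100.9  52. ] [560.  100.6  52. ] [560.4  99.9   0. ]
[array([677.1, 130.8,   0. ]), array([685. ,  45.2,   0. ]), array([692.9, -40.4,   0. ])]
```

View pics/s2.png

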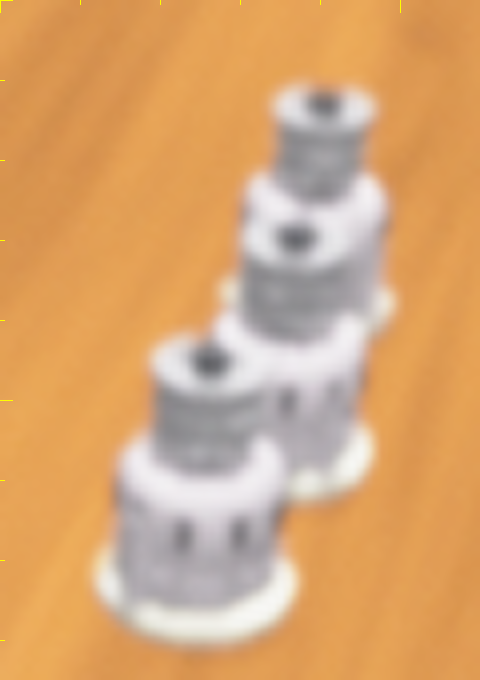

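View pics/s3.png

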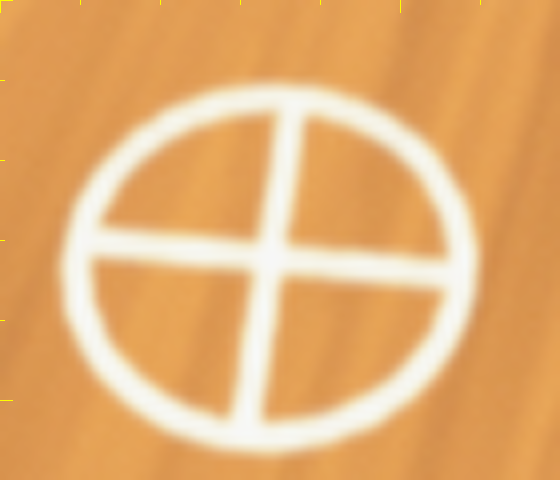

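```bash
python3 - <<'E'
from h import *
np.set_printoptions(precision=1,suppress=True)
t=Cam("top");s=Cam("side")
g=lambda u,v,k,x,y:(u/k-.4+x,v/k-.4+y)
for a in ((210,360),(297,236),(323,102)): print(s.at(*g(*a,8,315,125),108))
print(s.at(*g(268,258,8,265,310),0))
P=[(682,18.5),(682,24)]
L=[]
for x,y in P: L+=[(circ(x,y,17,102),(0,0,255)),(circ(x,y,38,8),(255,0,0))]
overlay(s,235,170,80,70,8,"s4.png",L[:2]);overlay(t,280,145,50,45,10,"t4.png",L[:2])
E
```

```text
[ 508.9 -150.5  108. ]
[ 500.1 -263.6  108. ]
[ 517.1 -398.6  108. ]
[463.9 368.3   0. ]
```

View pics/s4.png

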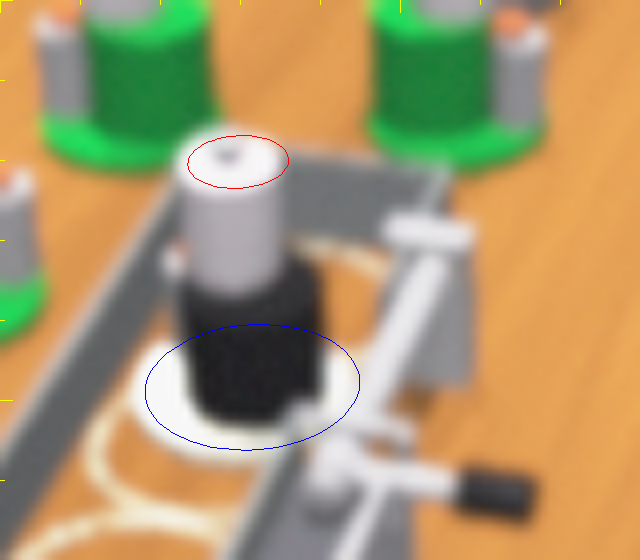

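View pics/t4.png

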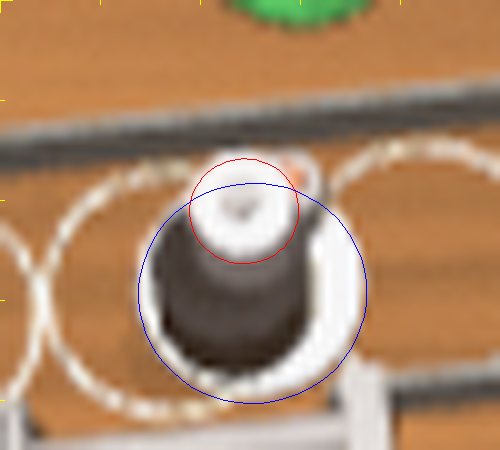

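```bash
cat >> h.py <<'E'
PSI=RP[2]
def best(pos,yaws):
    o=[]
    for y in yaws:
        q=robot.inverse_kinematics(list(pos),[np.pi,0,y])
        if q is not None: o.append((y,np.round(q,2)))
    return o
E
python3 - <<'E'
from h import *
for n,p,y in (("knob",rk(-119,66,31),[PSI,PSI+np.pi,PSI-np.pi]),("knobup",rk(-95,176,76),[PSI,PSI-np.pi]),
  ("bay2",rk(0,-86,72),[PSI+np.pi/2,PSI-np.pi/2]),("bay0",rk(0,86,72),[PSI+np.pi/2,PSI-np.pi/2]),("cross",(463,369,72),[PSI+np.pi/2,PSI-np.pi/2]),
  ("C",(517,-404,150),[PSI+np.pi/2,PSI-np.pi/2])):
    for a in best(p,y): print(n,a)
print(robot.current_qpos())
E
```

```text
knob (np.float64(0.09257), array([-0.02,  0.44,  1.68, -0.  ,  1.02,  1.46]))
knob (np.float64(3.234162653589793), array([-0.02,  0.44,  1.68,  0.  ,  1.02, -1.68]))
knob (np.float64(-3.0490226535897933), array([-0.02,  0.44,  1.68,  0.  ,  1.02, -1.68]))
knobup (np.float64(0.09257), array([ 0.17,  0.46,  1.53, -0.  ,  1.16,  1.65]))
knobup (np.float64(-3.0490226535897933), array([ 0.17,  0.46,  1.53,  0.  ,  1.16, -1.49]))
bay2 (np.float64(1.6633663267948966), array([-0.22,  0.6 ,  1.3 ,  0.  ,  1.25, -0.31]))
bay2 (np.float64(-1.4782263267948965), array([-0.22,  0.6 ,  1.3 , -0.  ,  1.25,  2.83]))
bay0 (np.float64(1.6633663267948966), array([ 0.03,  0.59,  1.31, -0.  ,  1.24, -0.06]))
bay0 (np.float64(-1.4782263267948965), array([ 0.03,  0.59,  1.31, -0.  ,  1.24,  3.08]))
cross (np.float64(1.6633663267948966), array([ 0.48,  0.43,  1.58, -0.  ,  1.13,  0.39]))
cross (np.float64(-1.4782263267948965), array([ 0.48,  0.43,  1.58,  0.  ,  1.13, -2.75]))
C (np.float64(1.6633663267948966), array([-0.83,  0.47,  1.31,  0.  ,  1.36, -0.93]))
C (np.float64(-1.4782263267948965), array([-0.83,  0.47,  1.31, -0.  ,  1.36,  2.22]))
[-1.50481905e+00  2.58557065e-01  1.53503872e+00  1.25294368e-05
  1.34798990e+00 -2.02806259e-01]
```

```bash
python3 - <<'E'
from h import *
O=[np.pi,0,PSI]
robot.move_gripper(0.30)
robot.move_ptp(list(rk(-119,66,180)),O)
print(robot.current_tcp_pos(),robot.current_t(),robot.current_gripper_width())
print(robot.move_linear(list(rk(-119,66,31)),O,speed=80,f_stop=8))
print(robot.current_tcp_pos(),robot.current_contact_force(),robot.current_t())
s=Cam("side");s.crop(215,170,130,110,5,"s5.png")
E
```

```text
[560.59176196  99.07847813 179.97059514] 4.4 0.2989314253129278
False
[560.7613514   99.92506133  31.44378092] [-0.36736513  0.12905337 -0.81194836] 6.4167
```

View pics/s5.png

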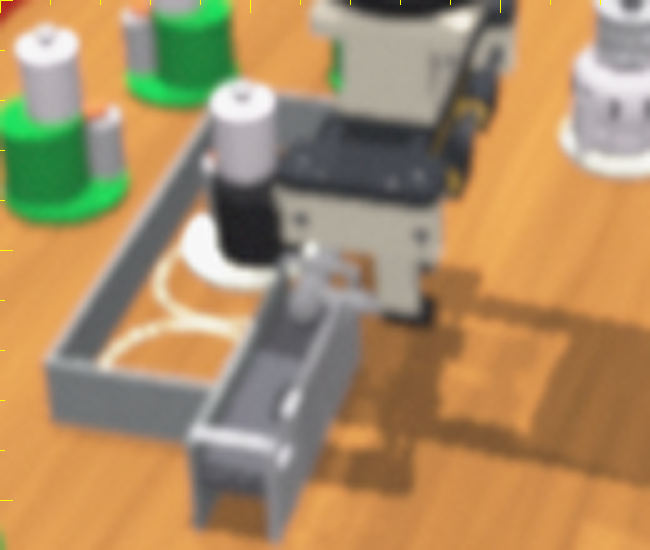

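```bash
cat >> h.py <<'E'
def arc(y,th0,th1,n=5,dx=0,speed=60):
    O=[np.pi,0,PSI]
    for th in np.linspace(th0,th1,n+1)[1:]:
        robot.move_linear(list(rk(-66-53*np.cos(th)+dx,y,31+53*np.sin(th))),O,speed=speed)
    print("arc",np.round(robot.current_tcp_pos(),1),np.round(robot.current_contact_force(),1),round(robot.current_gripper_width(),3),round(robot.current_t(),1))
E
python3 - <<'E'
from h import *
robot.move_gripper(0.0)
print(robot.current_gripper_width()*93,robot.current_contact_force())
arc(66,0,1.05,6)
s=Cam("side");s.crop(215,170,130,110,5,"s6.png")
E
```

```text
0.5204672249362206 [-0.65582714  0.17053812 -0.31742211]
arc [587.5 102.4  77.2] [ 0.1 -0.1 -0. ] 0.004 8.9
```

View pics/s6.png

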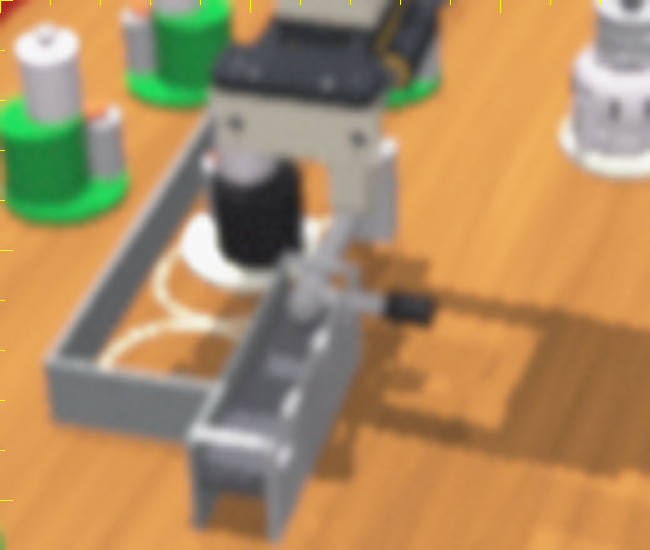

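```bash
python3 - <<'E'
from h import *
print(robot.current_eef_rot(), robot.current_qpos())
R=Rot.from_euler('xyz',robot.current_eef_rot()).as_matrix(); p=np.array(robot.current_tcp_pos()); print(R)
s=Cam("side")
f=lambda *a:p+R@np.array(a)
L=[(np.array([f(0,0,0),f(0,0,-84)]),(0,0,255)),(np.array([f(0,-40,-84),f(0,40,-84)]),(0,255,0)),(np.array([f(-40,0,-84),f(40,0,-84)]),(255,0,0))]
overlay(s,215,130,130,110,6,"s7.png",L)
t=Cam("top"); overlay(t,225,120,130,100,6,"t7.png",L)
E
```

```text
[3.14156165e+00 1.35332594e-05 9.25929483e-02] [-1.43641787e-02  4.31031506e-01  1.56902159e+00 -3.54927315e-05
  1.14154970e+00  1.46385397e+00]
[[ 9.95716335e-01  9.24606985e-02 -1.06085182e-05]
 [ 9.24606981e-02 -9.95716334e-01 -3.21237516e-05]
 [-1.35332594e-05  3.10052732e-05 -9.99999999e-01]]
```

View pics/s7.png

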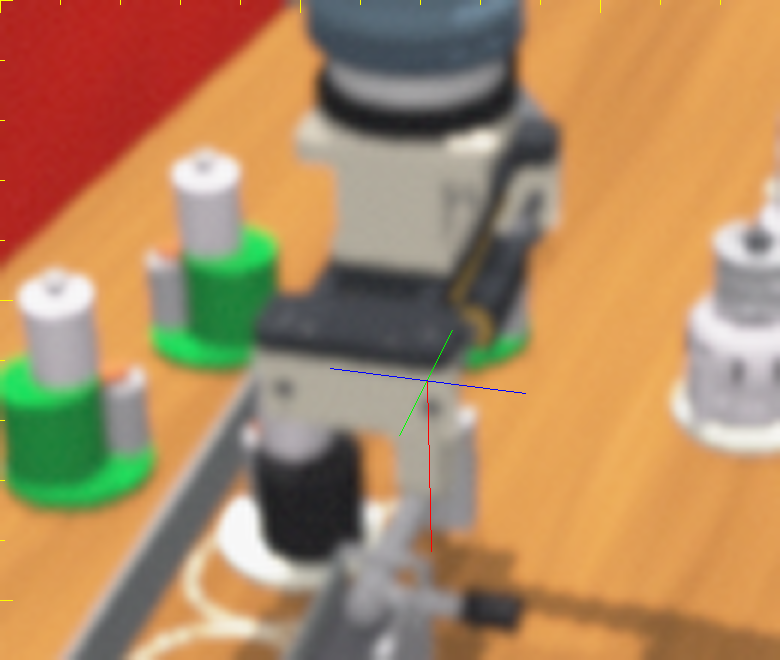

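View pics/t7.png

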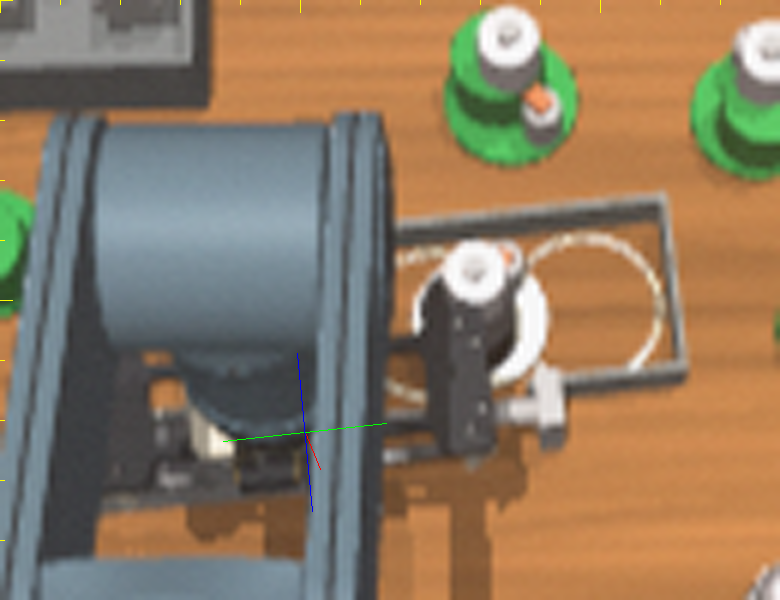

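```bash
python3 - <<'E'
from h import *
robot.move_linear(list(rk(-119,120,200)),[np.pi,0,PSI],speed=200)
R=Rot.from_euler('xyz',robot.current_eef_rot()).as_matrix(); p=np.array(robot.current_tcp_pos())
f=lambda *a:p+R@np.array(a)
L=[(np.array([f(0,0,0),f(0,0,-84)]),(0,0,255)),(np.array([f(0,-94,-84),f(0,94,-84)]),(0,255,0)),(np.array([f(-37,0,-84),f(37,0,-84)]),(255,0,0))]
for n,w in (("a",0.0),("b",1.0)):
    robot.move_gripper(w)
    print(robot.current_gripper_width(),robot.current_t())
    s=Cam("side"); overlay(s,200,60,130,120,6,f"g{n}.png",L)
im=np.hstack([cv2.imread("pics/ga.png"),cv2.imread("pics/gb.png")]); cv2.imwrite("pics/g.png",cv2.resize(im,None,fx=.51,fy=.51,interpolation=cv2.INTER_AREA))
E
```

```text
0.008672173316425858 10.15
1.0005767055995805 11.675
```

View pics/g.png

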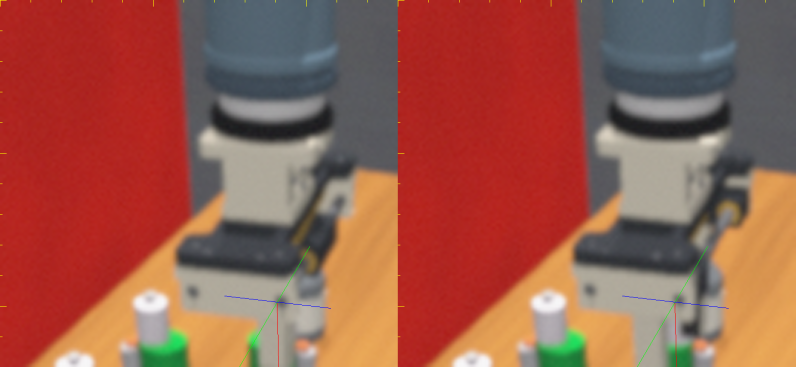

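```bash
python3 - <<'E'
from h import *
R=Rot.from_euler('xyz',robot.current_eef_rot()).as_matrix(); p=np.array(robot.current_tcp_pos())
f=lambda *a:p+R@np.array(a)
L=[(np.array([f(0,0,0),f(0,0,-84)]),(0,0,255)),(np.array([f(0,-46.5,0),f(0,46.5,0)]),(0,255,0))]
s=Cam("side"); overlay(s,225,110,120,100,6,"gc.png",L)
robot.move_gripper(0)
s=Cam("side"); overlay(s,225,110,120,100,6,"gd.png",L)
im=np.hstack([cv2.imread("pics/gc.png"),cv2.imread("pics/gd.png")]); cv2.imwrite("pics/ge.png",cv2.resize(im,None,fx=.55,fy=.55,interpolation=cv2.INTER_AREA))
print(p, s.proj(p), robot.current_t())
E
```

```text
[555.39257929 153.70305439 199.99770335] [[290.40403808 192.22453531]] 13.275
```

View pics/ge.png

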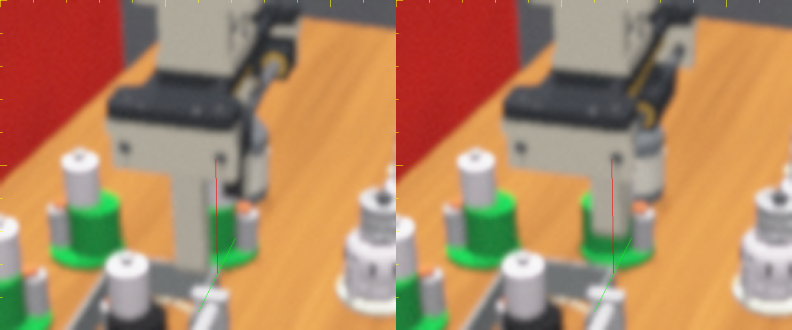

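```bash
python3 - <<'E'
from h import *
O=[np.pi,0,PSI]
robot.move_linear(list(rk(-170,110,60)),O,speed=150)
print(robot.current_contact_force())
print(robot.move_linear(list(rk(-170,110,1)),O,speed=30,f_stop=4), robot.current_tcp_pos(),robot.current_contact_force(),robot.current_t())
p=np.array(robot.current_tcp_pos()); s=Cam("side"); overlay(s,240,150,120,100,6,"gf.png",[(np.array([p,p+[0,0,84]]),(0,0,255))])
E
```

```text
[-0.67123537  0.58228679  0.06434917]
False [505.68062136 139.02372879   1.14577326] [-0.0207827  -0.27252272 -0.70264286] 16.5333
```

View pics/gf.png

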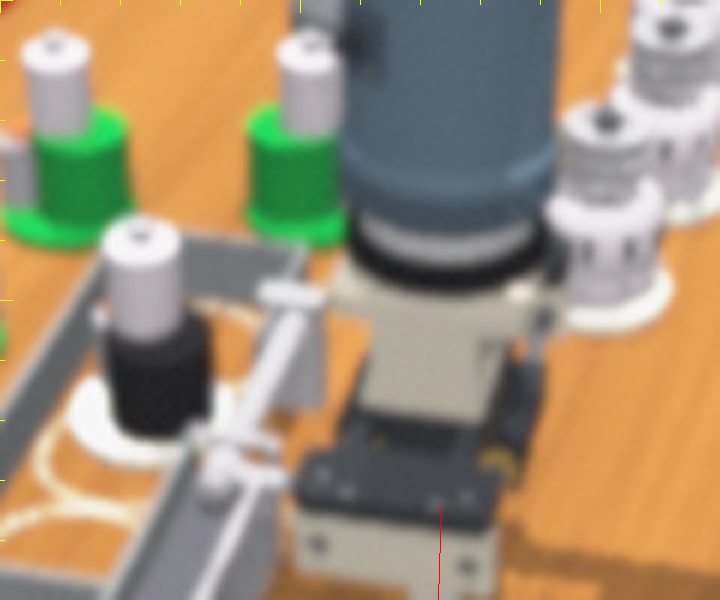

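```bash
python3 - <<'E'
from h import *
p=np.array(robot.current_tcp_pos()); s=Cam("side"); overlay(s,250,210,120,100,6,"gg.png",[(np.array([p,p+[0,0,84]]),(0,0,255))])
E
```

```text
(no output)
```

View pics/gg.png

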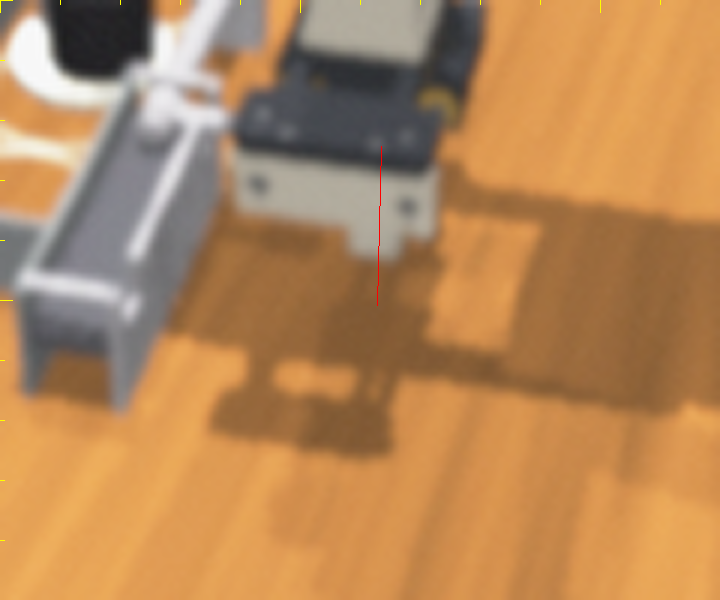

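```bash
python3 - <<'E'
from h import *
O=[np.pi,0,PSI]
try:
    print(robot.move_linear(list(rk(-170,110,-40)),O,speed=20,f_stop=4), robot.current_tcp_pos(),robot.current_contact_force(),robot.current_t())
except robot.MotionError as e: print("ERR",e)
E
```

```text
True [505.55013785 139.0029403  -31.09951459] [-0.68579195  0.32785192  4.79879155] 18.0833
```

```bash
python3 - <<'E'
from h import *
O=[np.pi,0,PSI]
s=Cam("side")
print(s.at(376/6+250,256/6+210,32))
print(s.at(225+612/.55/6,110+236/.55/6,231))
robot.move_linear(list(rk(-170,110,-20)),O,speed=60)
s.crop(250,210,120,100,6,"gh.png")
E
```

```text
[503.70215571 145.20251125  32.        ]
[308.19222328  75.05851257 231.        ]
```

View pics/gh.png

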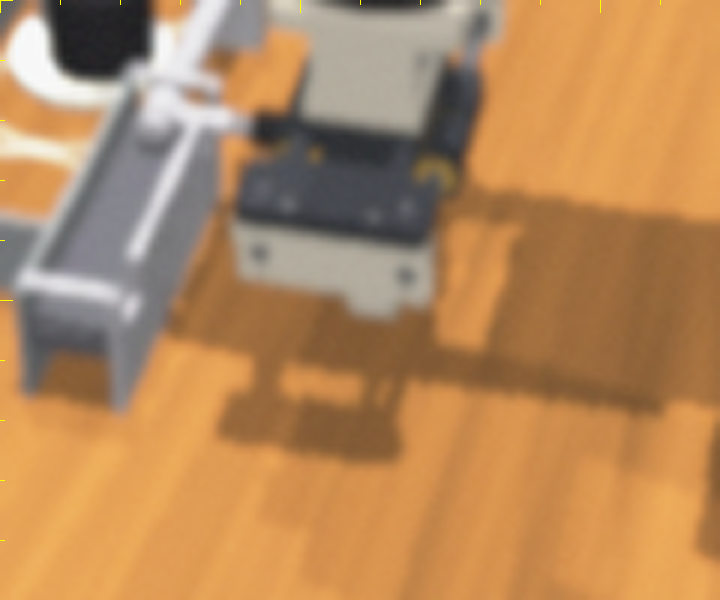

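```bash
python3 - <<'E'
from h import *
s=Cam("side")
for dz in (0,20,31,40): print(dz,s.proj([555.4,153.7+9,200+dz]))
O=[np.pi,0,PSI]
q0=robot.current_tcp_pos()
robot.move_linear([q0[0],q0[1],40],O,speed=200)
# probe second place: nearer radius
robot.move_linear([400,150,10],O,speed=200)
robot.sleep(.3)
print(robot.move_linear([400,150,-45],O,speed=25,f_stop=4), robot.current_tcp_pos(),robot.current_contact_force(),robot.current_t())
robot.move_linear([400,150,60],O,speed=200)
E
```

```text
0 [[288.96963368 194.31316391]]
20 [[288.80850477 186.41956838]]
31 [[288.717908   181.98129457]]
40 [[288.6427102  178.29740531]]
True [399.92990315 149.9782398  -31.1326702 ] [-1.03236392 -0.6531961   6.35035807] 21.475
```

```bash
sed -i 's/31+53\*np.sin(th)/ZO+33+53*np.sin(th)/' h.py; echo 'ZO=-31.0  # commanded z = true tip z + ZO' >> h.py
python3 - <<'E'
from h import *
O=[np.pi,0,PSI]
robot.move_gripper(0.30)
robot.move_linear(list(rk(-150,66,90)),O,speed=200)
robot.move_linear(list(rk(-119,66,90+ZO)),O,speed=150)
print(robot.move_linear(list(rk(-119,66,33+ZO)),O,speed=60,f_stop=8),robot.current_tcp_pos())
robot.move_gripper(0.0)
print(robot.current_gripper_width()*93,robot.current_contact_force(),robot.current_t())
s=Cam("side");s.crop(215,170,130,110,5,"s8.png")
E
```

```text
False [560.79311683  99.89620577   2.35447882]
17.265399962692076 [0.71442536 3.88239842 0.70733459] 25.5
```

View pics/s8.png

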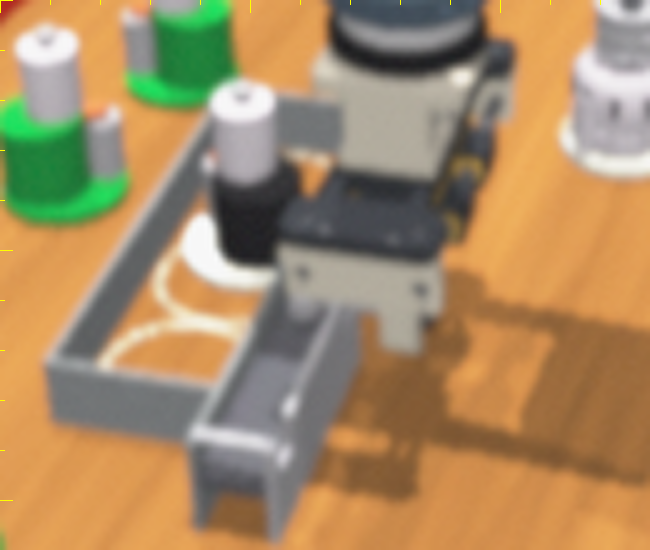

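```bash
python3 - <<'E'
from h import *
arc(66.5,0,1.05,6)
s=Cam("side");s.crop(215,170,130,110,5,"s9.png")
E
```

```text
arc [587.5 102.8  48.3] [-2.7  0.4 -0.9] 0.189 27.4
```

View pics/s9.png

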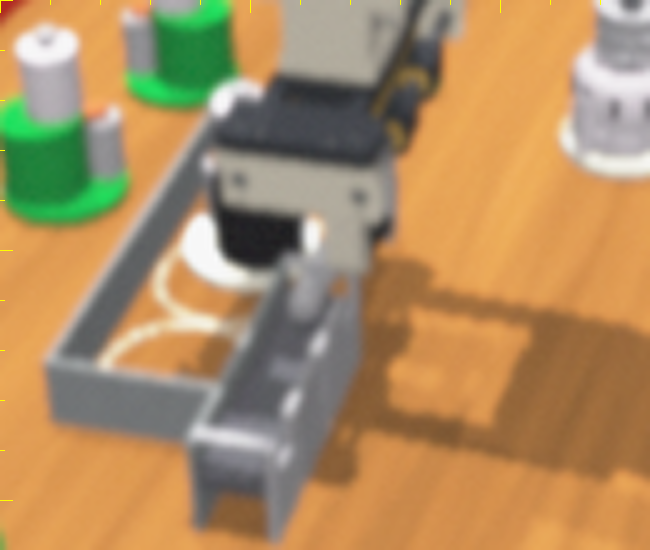

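```bash
python3 - <<'E'
from h import *
O=[np.pi,0,PSI]; x=-66-53*np.cos(1.05); z=ZO+33+53*np.sin(1.05)
robot.move_linear(list(rk(x,120,z)),O,speed=60); print(np.round(robot.current_contact_force(),1),robot.current_gripper_width())
robot.move_linear(list(rk(x,170,z)),O,speed=60)
print(np.round(robot.current_contact_force(),1),robot.current_gripper_width())
print(robot.move_linear(list(rk(x,182,z)),O,speed=25,f_stop=7))
p=robot.current_tcp_pos(); print(p,(np.array(p)-rk(x,176,z)), robot.current_contact_force(),robot.current_gripper_width(),robot.current_t())
s=Cam("side");s.crop(215,150,130,130,5,"s10.png")
E
```

```text
[ 1.6  1.6 -4.2] 0.1849844841121743
[ 4.7  1.5 -6.9] 0.18627849373847272
True
[576.03370154 212.20051185  47.49512858] [-0.72146326  0.29266455 -0.47830237] [-2.0446644  -2.15722959  4.14621447] 0.1857928304153092 29.8417
```

View pics/s10.png

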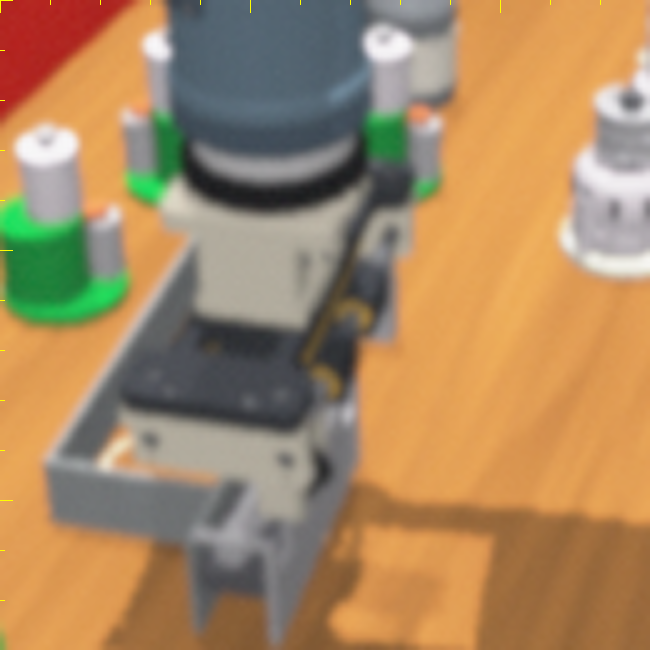

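```bash
python3 - <<'E'
from h import *
O=[np.pi,0,PSI]
arc(176.5,1.05,0.02,6)
robot.move_gripper(0.30); 
print(robot.current_contact_force())
robot.move_linear(list(rk(-122,176,100+ZO)),O,speed=150)
robot.move_linear(list(rk(-200,100,170+ZO)),O,speed=200)
robot.move_gripper(1.0)
robot.move_ptp([400,-250,200],[np.pi,0,PSI+np.pi/2])
print(robot.current_t())
t=Cam("top");t.crop(225,120,160,110,5,"t5.png")
s=Cam("side");s.crop(215,150,130,130,5,"s11.png")
cv2.imwrite("pics/full.png",t.img)
E
```

```text
arc [550.1 210.1   3.5] [ 0.1 -0.3  8.7] 0.188 31.7
[-0.3347419  -0.05936139  0.20424493]
36.7
```

View pics/t5.png

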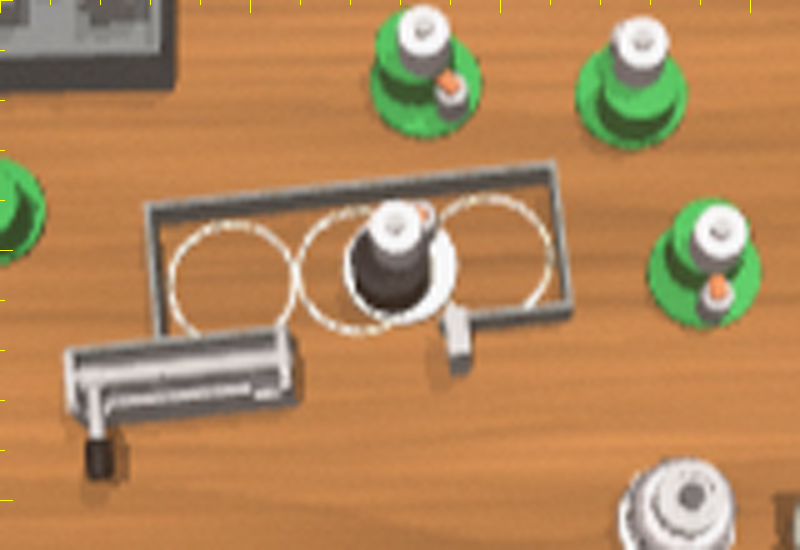

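View pics/s11.png

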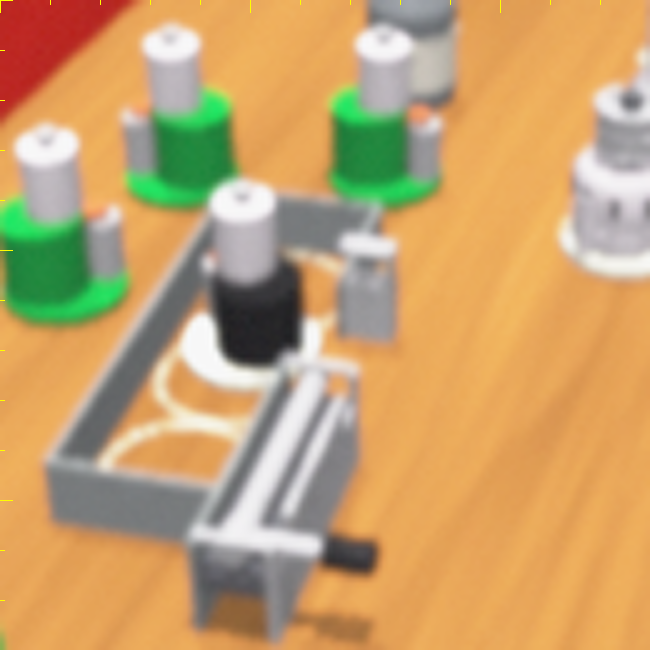

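View pics/full.png

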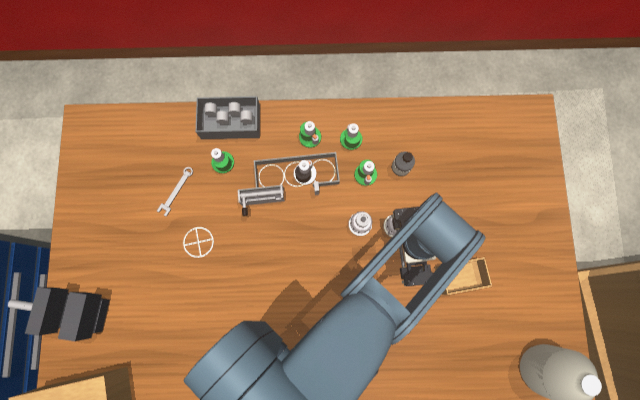

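```bash
cat >> h.py <<'E'
YG=PSI+np.pi/2
OG=[np.pi,0,YG]
def st(m=""): print(m,np.round(robot.current_tcp_pos(),1),"F",np.round(robot.current_contact_force(),1),"w",round(robot.current_gripper_width()*93,1),"t",round(robot.current_t(),1))
def grab(x,y,hover=True):
    robot.move_gripper(1.0)
    robot.move_ptp([x,y,165+ZO],OG)
    if robot.move_linear([x,y,75+ZO],OG,speed=100,f_stop=8): st("CONTACT"); return False
    robot.move_gripper(0.0); st("grab"); return True
def slide(pts,speed=110):
    for p in pts:
        robot.move_linear([p[0],p[1],75+ZO],OG,speed=speed); st("slide")
def release():
    robot.move_gripper(1.0)
    p=robot.current_tcp_pos(); robot.move_linear([p[0],p[1],165+ZO],OG,speed=200); st("rel")
E
python3 - <<'E'
from h import *
robot.move_ptp([560,21,190],OG)
grab(685,21)
slide([rk(0,-24),rk(-2,0)],60)
s=Cam("side");s.crop(215,100,130,130,5,"s12.png")
E
```

```text
grab [685.  21.  44.] F [ 0.5  0.1 -0.5] w 33.7 t 40.8
slide [686.9  21.3  44. ] F [-2.1  0.1  1.5] w 33.2 t 41.1
slide [682.8  46.8  44. ] F [ 0.3  3.1 -0. ] w 33.6 t 41.6
```

View pics/s12.png

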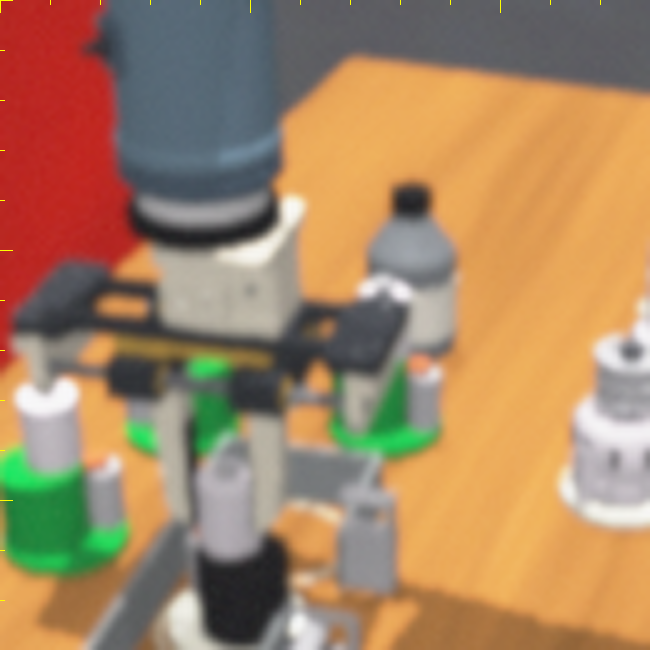

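```bash
python3 - <<'E'
from h import *
slide([rk(-60,0)],80)
slide([rk(-192,0)],120)
slide([(463.3,369)],140)
s=Cam("side");s.crop(240,280,120,110,5,"s13.png")
E
```

```text
slide [624.6  39.3  44. ] F [-2.7 -0.7  0.3] w 33.5 t 42.6
slide [493.7  27.5  43.9] F [-1.6 -0.8 -0.1] w 33.4 t 43.8
slide [463.3 368.7  43.9] F [ 0.6  0.2 -2.5] w 33.5 t 46.4
```

View pics/s13.png

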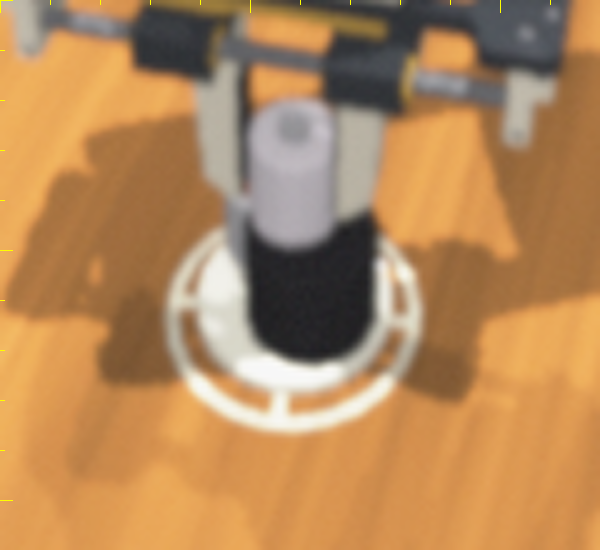

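```bash
python3 - <<'E'
from h import *
s=Cam("side")
L=[(circ(463.5,369,48,0),(0,0,255)),(circ(463.5,369,38,0),(255,0,0)),(circ(463.5,369,38,8),(255,0,0)),(circ(463.5,369,17,102),(0,255,0))]
overlay(s,255,290,90,80,8,"s14.png",L)
E
```

```text
(no output)
```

View pics/s14.png

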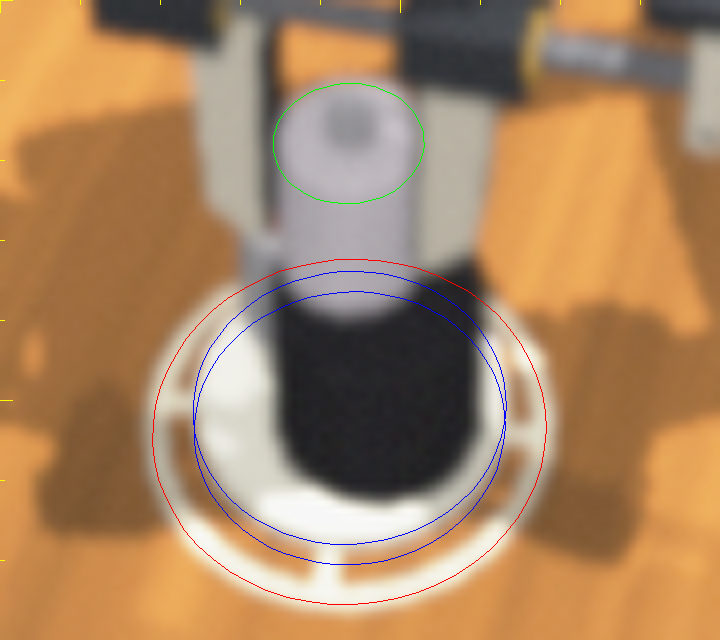

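```bash
python3 - <<'E'
from h import *
slide([(463.5,374)],40)
release()
robot.move_ptp([430,-20,200],OG); st()
s=Cam("side")
L=[(circ(463.5,370,49,0),(0,0,255)),(circ(463.5,370,38,0),(255,0,0)),(circ(463.5,370,38,8),(255,0,0))]
overlay(s,255,290,90,80,8,"s15.png",L)
t=Cam("top"); overlay(t,170,200,65,65,10,"t15.png",L)
cv2.imwrite("pics/full2.png",t.img)
E
```

```text
slide [463.6 374.7  43.9] F [-0.   0.2 -3. ] w 33.2 t 46.8
rel [463.  373.7 133.3] F [ 0.4  0.2 -0.5] w 92.9 t 48.5
 [430.1 -19.4 199.7] F [1.  0.  0.4] w 92.9 t 49.9
```

View pics/s15.png

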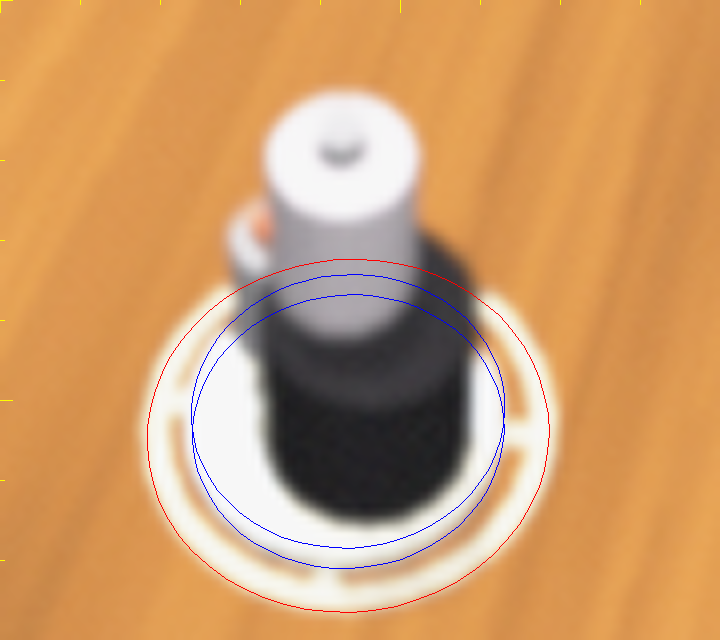

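View pics/t15.png

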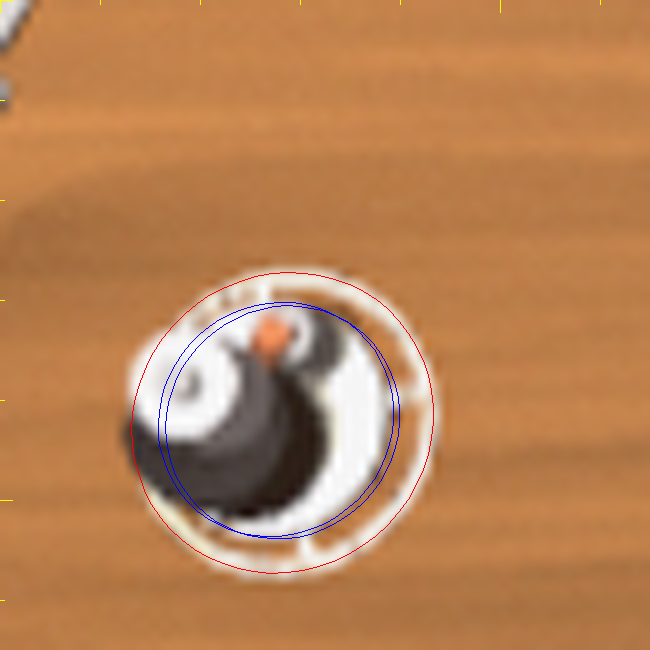

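View pics/full2.png

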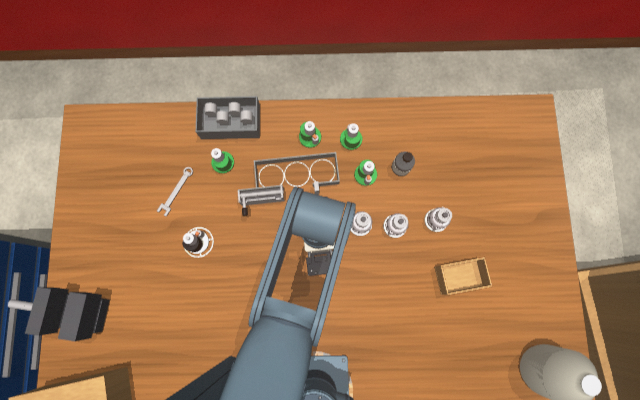

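```bash
cat >> h.py <<'E'
def altov(cam,x0,y0,w,h,k,name,x,y,extra=()):
    overlay(cam,x0,y0,w,h,k,name,[(circ(x,y,38,0),(255,0,0)),(circ(x,y,38,8),(255,0,0)),(circ(x,y,22,102),(0,255,0)),(circ(x,y,6,108),(0,0,255))]+list(extra))
E
python3 - <<'E'
from h import *
robot.move_ptp([509.5,-100,190],OG)
grab(509.5,-159)
s=Cam("side"); p=robot.current_tcp_pos(); altov(s,300,120,90,90,7,"s16.png",p[0],p[1])
E
```

```text
grab [ 509.7 -159.1   44.1] F [ 1.  -0.1 -0.8] w 43.3 t 53.1
```

View pics/s16.png

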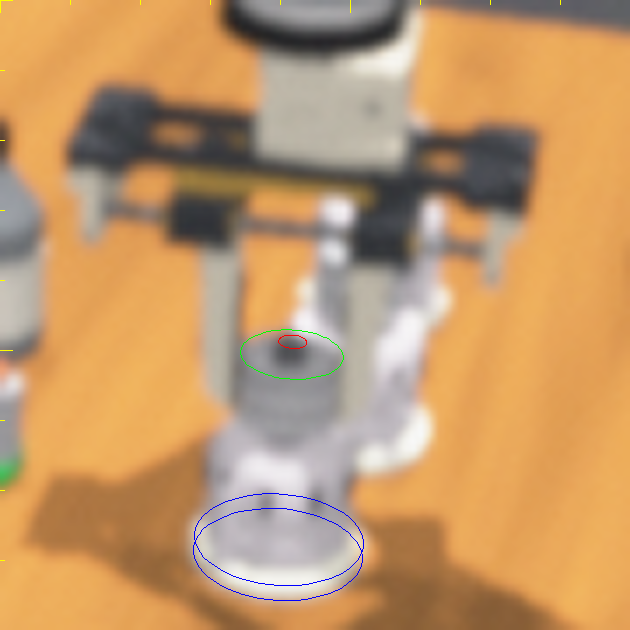

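```bash
python3 - <<'E'
from h import *
slide([rk(-145,0)],130)
s=Cam("side"); p=robot.current_tcp_pos(); altov(s,230,150,110,110,6,"s17.png",p[0],p[1],rackcurves()[3:6])
E
```

```text
slide [540.4  32.2  44. ] F [-0.3  2.2  3.2] w 43.6 t 54.8
```

View pics/s17.png

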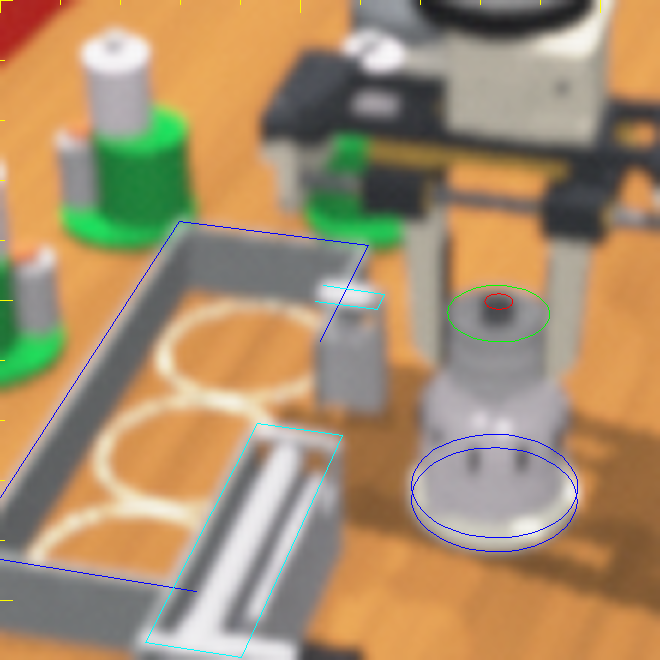

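```bash
python3 - <<'E'
from h import *
slide([rk(-100,1),rk(0,1)],90)
slide([rk(0,87)],80)
s=Cam("side"); p=robot.current_tcp_pos(); altov(s,210,160,100,95,7,"s18.png",p[0],p[1],rackcurves()[:3])
E
```

```text
slide [586.4  36.4  44.1] F [ 2.9 -0.5  0.6] w 43.8 t 55.5
slide [684.3  46.4  44. ] F [-2.2  0.2  4.8] w 43.8 t 56.7
slide [676.8 132.7  44. ] F [0.  2.7 3.7] w 43.3 t 58.0
```

View pics/s18.png

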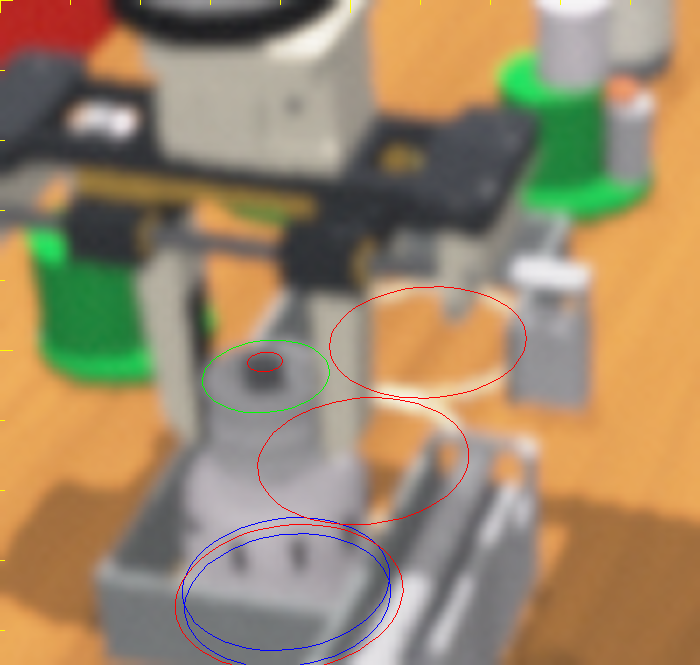

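```bash
python3 - <<'E'
from h import *
release()
robot.move_ptp([500,-150,190],OG); st()
t=Cam("top"); overlay(t,240,140,110,80,7,"t19.png",rackcurves()[:4]+[(circ(*rk(0,86)[:2],38,8),(255,0,0))])
E
```

```text
rel [676.4 131.8 133.2] F [ 0.4  0.5 -0.6] w 93.3 t 59.5
 [ 500.5 -149.4  189.6] F [ 0.7 -0.2  0.8] w 92.9 t 60.8
```

View pics/t19.png

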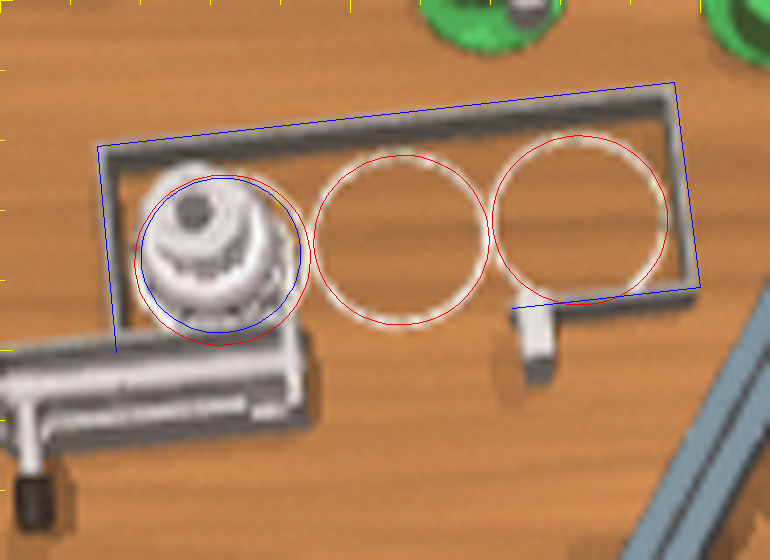

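```bash
python3 - <<'E'
from h import *
t=Cam("top"); t.crop(250,155,45,40,16,"t20.png")
print(t.at(194/7+240-.5,211/7+140-.5,108), rk(0,86))
for b in ((400,238),(580,217)): print(t.at(b[0]/7+239.5,b[1]/7+139.5,0))
print(rk(0,0),rk(0,-86))
E
```

```text
[669.6189272  132.10733237 108.        ] [677.05034506 130.83178724   0.        ]
[685.62254682  45.74088821   0.        ]
[694.13573281 -40.63367889   0.        ]
[685.   45.2   0. ] [692.94965494 -40.43178724   0.        ]
```

View pics/t20.png

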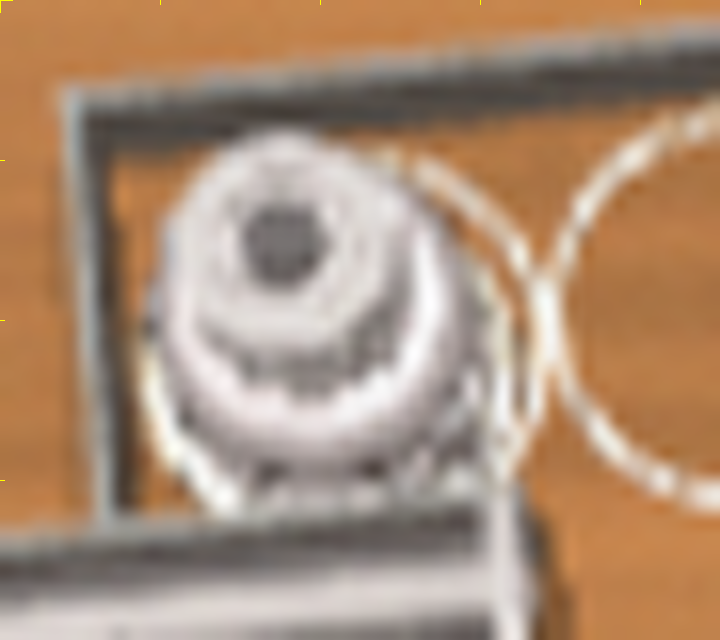

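```bash
python3 - <<'E'
from h import *
s=Cam("side"); p=rk(0,86); altov(s,215,185,70,70,10,"s21.png",p[0],p[1],rackcurves()[:3])
E
```

```text
(no output)
```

View pics/s21.png

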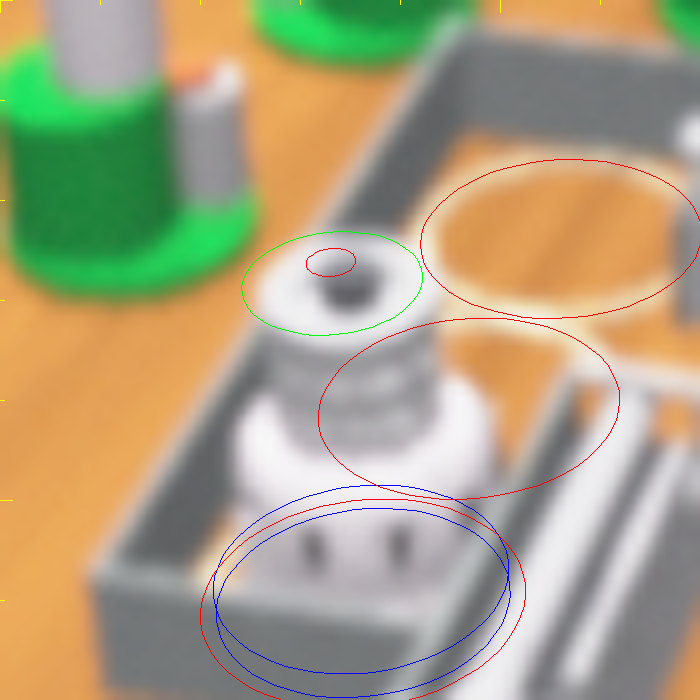

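```bash
python3 - <<'E'
from h import *
robot.move_ptp([600,120,190],OG)
grab(674,133)
slide([rk(2,83.5)],30)
robot.sleep(.3); st()
s=Cam("side"); p=rk(2,85); altov(s,215,185,70,70,8,"s22a.png",p[0],p[1],rackcurves()[:3])
robot.move_gripper(0.52); st()
s=Cam("side"); altov(s,215,185,70,70,8,"s22b.png",p[0],p[1],rackcurves()[:3])
E
```

```text
grab [673.2 132.9  43.9] F [-3.6 -0.5  1.9] w 43.8 t 64.6
slide [680.1 128.2  43.9] F [ 0.3  0.4 -0.8] w 43.6 t 65.0
 [679.9 128.3  44. ] F [ 1.6 -0.7 -2.8] w 43.4 t 65.3
 [679.1 128.6  44.2] F [ 0.6 -0.5 -0. ] w 48.2 t 65.7
```

View pics/s22a.png

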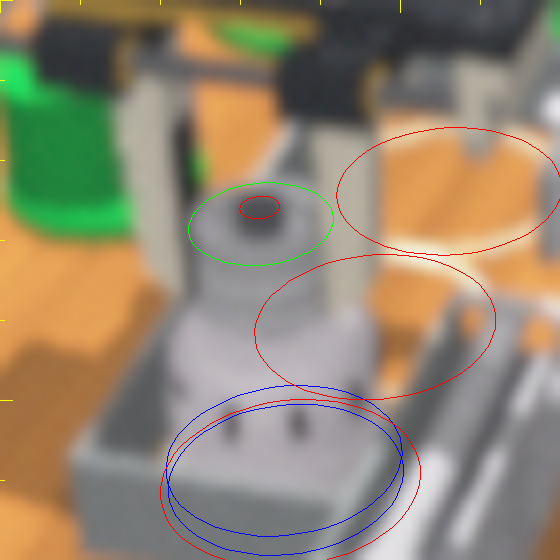

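View pics/s22b.png

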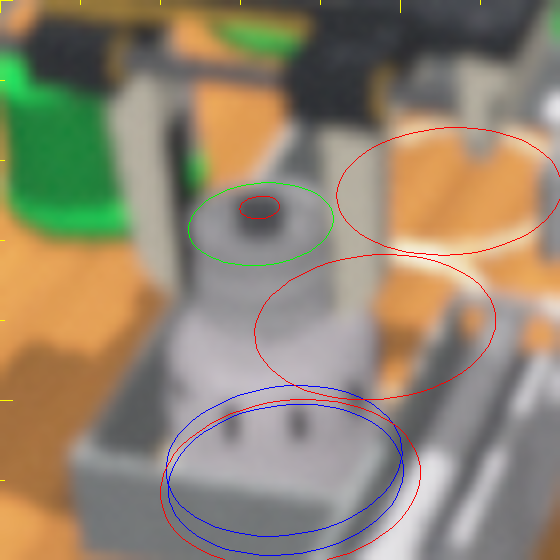

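```bash
cat >> h.py <<'E'
def release():
    robot.move_gripper(0.52); robot.move_gripper(0.65)
    p=robot.current_tcp_pos(); robot.move_linear([p[0],p[1],165+ZO],OG,speed=150); st("rel")
E
python3 - <<'E'
from h import *
release()
robot.move_ptp([500,-150,190],OG); st()
s=Cam("side"); p=rk(2,85); altov(s,215,185,70,70,8,"s23.png",p[0],p[1],rackcurves()[:3])
t=Cam("top"); t.crop(250,155,45,40,16,"t23.png");t.crop(335,180,120,70,6,"t24.png")
E
```

```text
rel [678.7 128.5 133.1] F [-0.1 -0.6 -0. ] w 60.3 t 67.2
 [ 500.6 -149.4  189.7] F [ 0.6  0.  -0.4] w 60.4 t 68.5
```

View pics/s23.png

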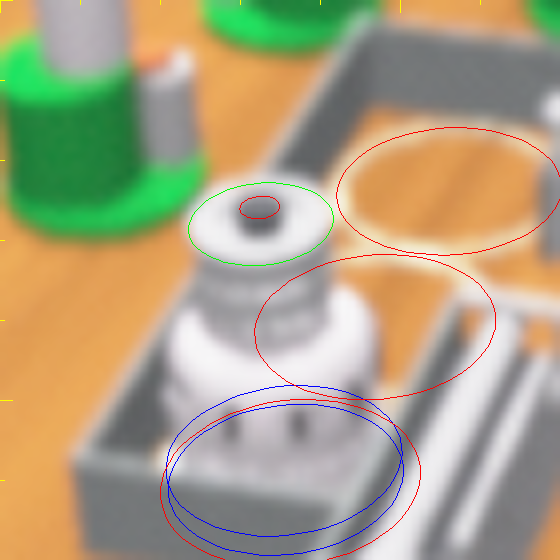

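View pics/t23.png

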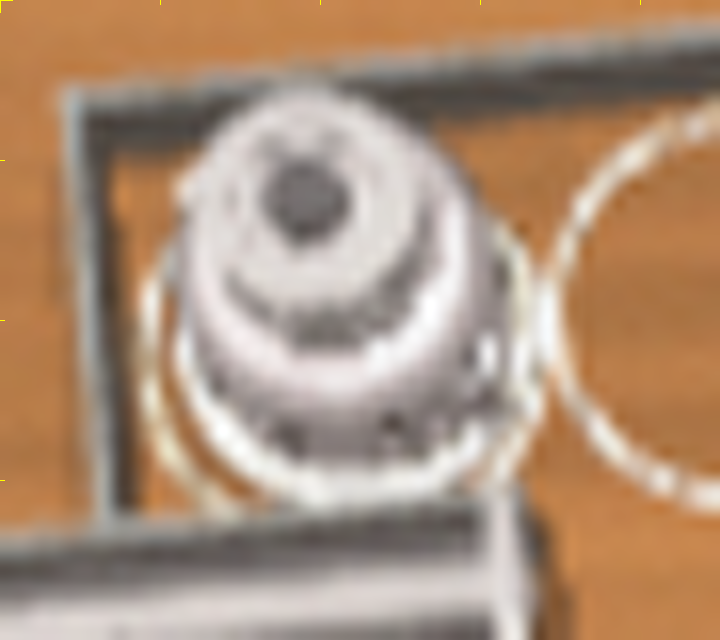

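View pics/t24.png

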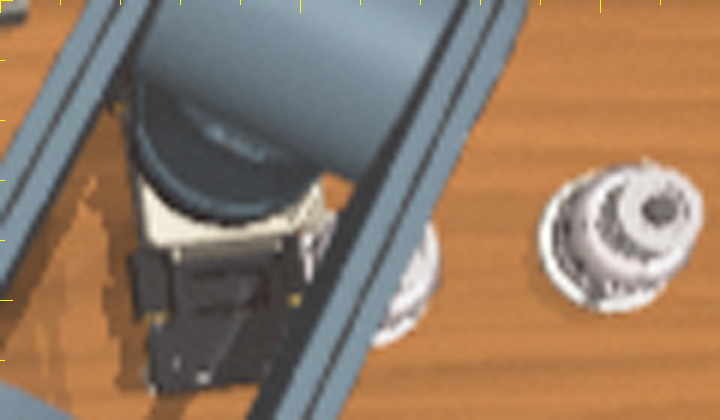

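```bash
python3 - <<'E'
from h import *
t=Cam("top"); 
ring=rk(1.5,86); al=rk(4,84)
overlay(t,250,155,45,40,16,"t25.png",[(circ(ring[0],ring[1],42,0),(0,0,255)),(circ(al[0],al[1],38,0),(255,0,0)),(circ(al[0],al[1],38,8),(255,0,0)),(circ(al[0],al[1],22,102),(0,255,0))])
E
```

```text
(no output)
```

View pics/t25.png

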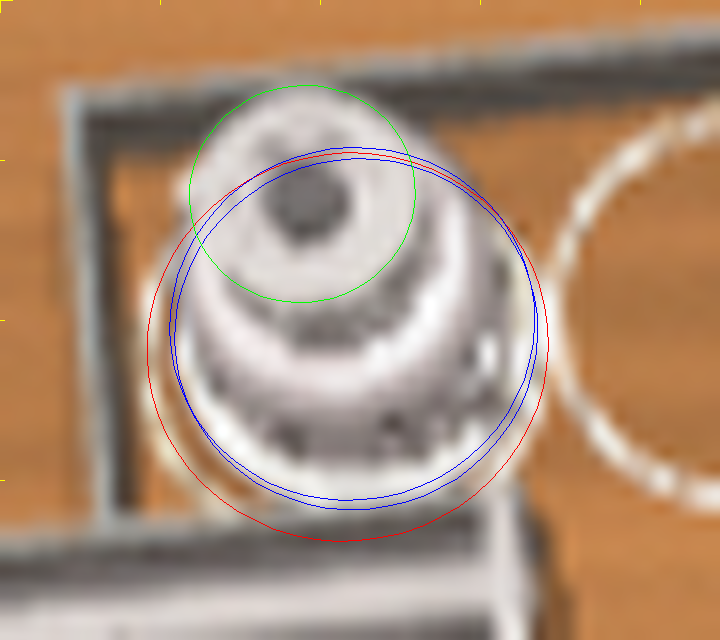

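```bash
python3 - <<'E'
from h import *
grab(501,-272.5)
slide([rk(-145,0.5)],130)
s=Cam("side"); p=robot.current_tcp_pos(); altov(s,270,170,80,90,7,"s26.png",p[0],p[1],rackcurves()[3:6])
E
```

```text
grab [ 501.1 -272.5   44. ] F [ 1.2 -0.3 -0.4] w 43.5 t 71.8
slide [540.6  32.1  44. ] F [ 0.3 -0.3  0.2] w 43.6 t 74.3
```

View pics/s26.png

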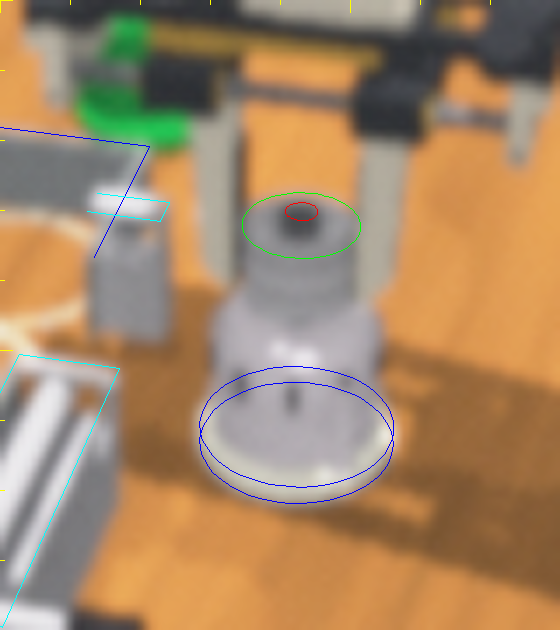

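```bash
python3 - <<'E'
from h import *
slide([rk(-100,0),rk(1.3,0)],90)
slide([rk(1.3,-86)],80)
s=Cam("side"); p=rk(1.2,-86); altov(s,245,140,80,80,8,"s27.png",p[0],p[1],[(circ(p[0],p[1],42,0),(0,0,255))])
E
```

```text
slide [586.1  36.   44. ] F [ 1.8  0.3 -0.7] w 43.5 t 75.0
slide [686.7  45.4  44. ] F [0.5 0.4 0.3] w 43.9 t 76.3
slide [694.4 -41.   44.1] F [-0.4 -2.4  1.1] w 43.5 t 77.5
```

View pics/s27.png

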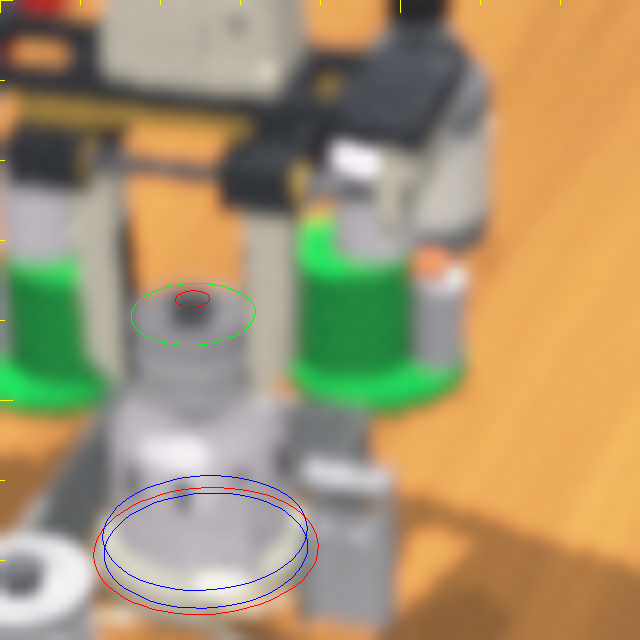

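```bash
python3 - <<'E'
from h import *
slide([rk(0.6,-84.7)],30)
release()
robot.move_ptp([480,-250,190],OG); st()
L=[]
for b in (86,0,-86):
    c=rk(1.3,b); L+=[(circ(c[0],c[1],42,0),(0,0,255))]
    if b: L+=[(circ(c[0],c[1],38,0),(255,0,0)),(circ(c[0],c[1],38,8),(255,0,0))]
s=Cam("side"); overlay(s,205,165,115,105,7,"s28.png",L)
t=Cam("top"); overlay(t,250,150,100,50,8,"t28.png",L)
E
```

```text
slide [693.5 -38.9  44. ] F [ 0.7 -1.8  0.3] w 43.5 t 77.8
rel [692.8 -39.  133.1] F [-0.2 -0.4 -0.1] w 60.4 t 79.4
 [ 480.6 -249.5  189.7] F [ 0.6  1.1 -0.3] w 60.3 t 80.6
```

View pics/s28.png

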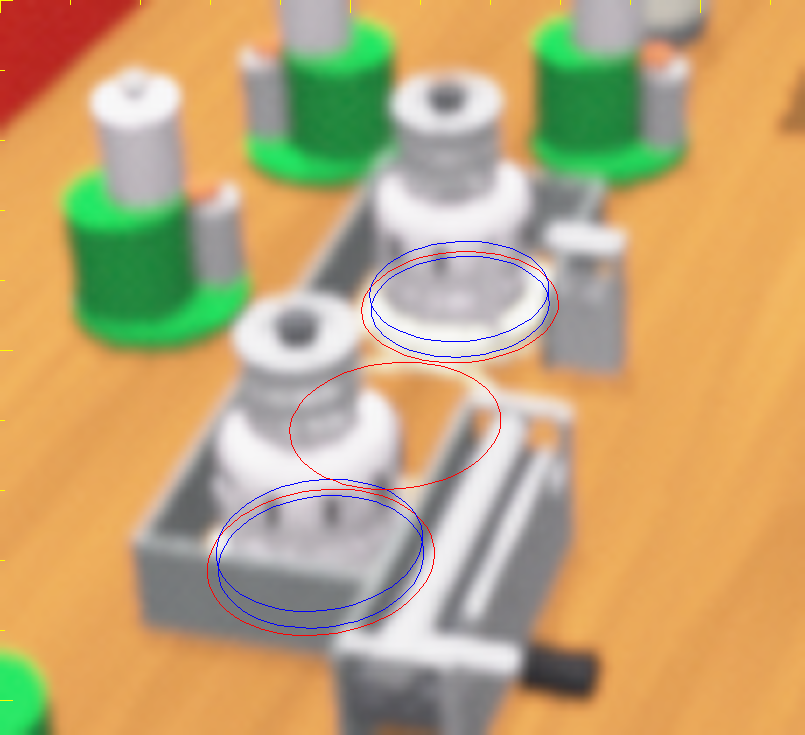

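View pics/t28.png

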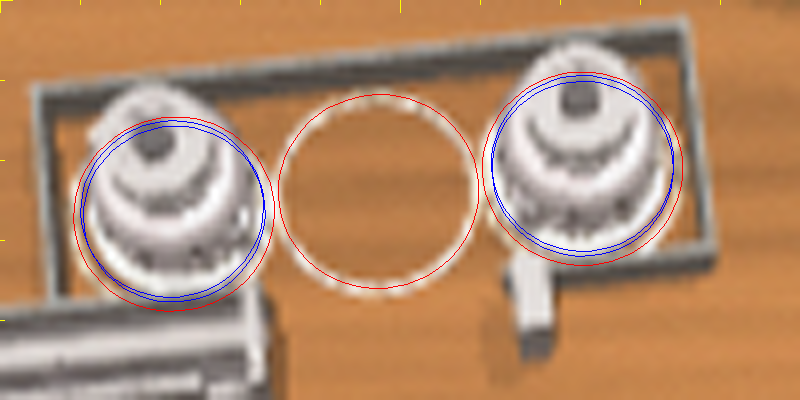

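```bash
python3 - <<'E'
from h import *
robot.move_ptp([600,120,190],OG)
p=rk(3.5,83.5)
robot.move_gripper(.8)
robot.move_ptp([p[0],p[1],165+ZO],OG)
print(robot.move_linear([p[0],p[1],75+ZO],OG,speed=100,f_stop=8)); robot.move_gripper(0.0); st("grab")
q=np.array(robot.current_tcp_pos()); d=rk(-2,3)-rk(0,0)
slide([q+d],30)
release()
robot.move_ptp([480,-300,190],OG); st()
L=[]
for b in (86,0,-86):
    c=rk(1,b); L+=[(circ(c[0],c[1],42,0),(0,0,255))]
    if b: L+=[(circ(c[0],c[1],38,0),(255,0,0)),(circ(c[0],c[1],38,8),(255,0,0))]
t=Cam("top"); overlay(t,250,150,100,50,8,"t29.png",L)
t.crop(400,180,80,70,8,"t30.png")
E
```

```text
False
grab [680.6 128.6  44.1] F [-1.5  0.4  3. ] w 43.3 t 84.7
slide [678.6 131.4  44.2] F [ 0.9 -0.3  1. ] w 43.4 t 85.0
rel [677.7 131.4 133.1] F [ 0.1 -0.  -0.2] w 60.4 t 86.6
 [ 480.6 -299.2  189.8] F [-0.8 -0.3 -0.3] w 60.4 t 88.3
```

View pics/t29.png

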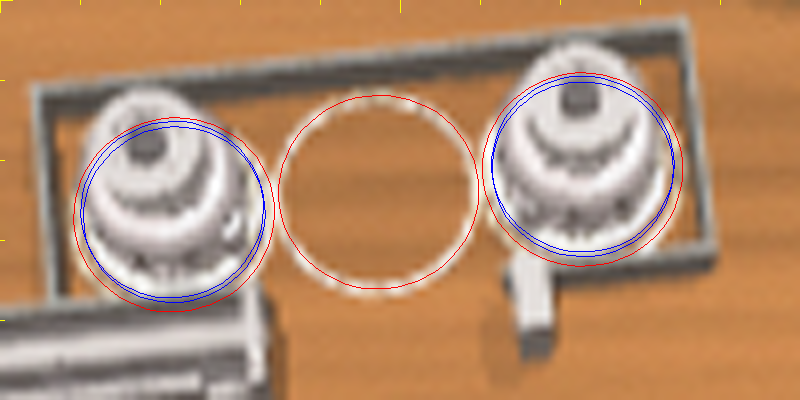

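View pics/t30.png

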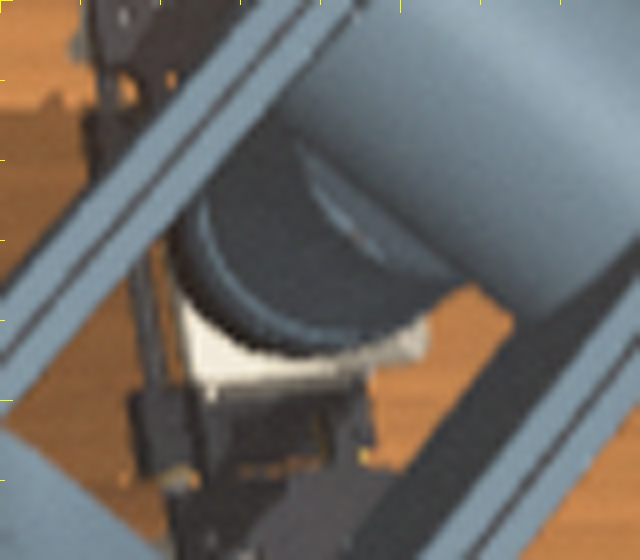

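```bash
python3 - <<'E'
from h import *
s=Cam("side"); altov(s,320,100,80,80,8,"s31.png",517,-407)
E
```

```text
(no output)
```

View pics/s31.png

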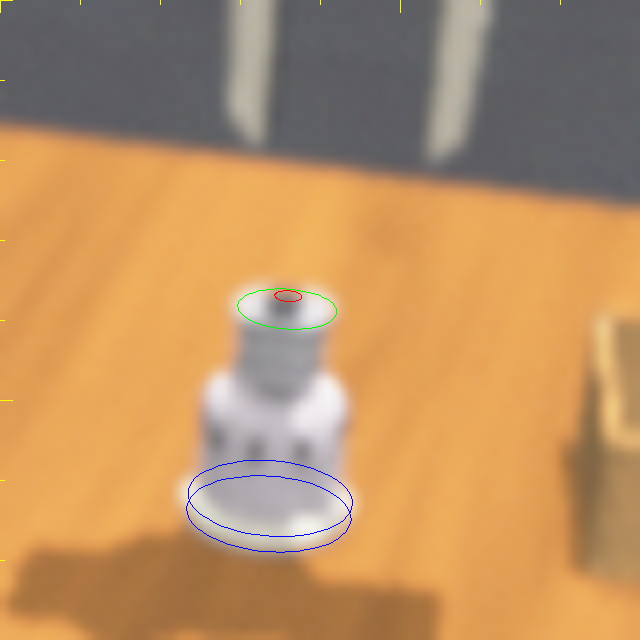

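```bash
python3 - <<'E'
from h import *
grab(518.5,-407)
slide([rk(-145,0.5)],140)
s=Cam("side"); p=robot.current_tcp_pos(); altov(s,270,170,80,90,7,"s32.png",p[0],p[1],rackcurves()[3:6])
E
```

```text
grab [ 518.3 -407.    43.9] F [-1.7  0.5  0.5] w 43.7 t 91.6
slide [540.6  32.1  44. ] F [ 0.4 -0.6 -2.5] w 43.5 t 94.9
```

View pics/s32.png

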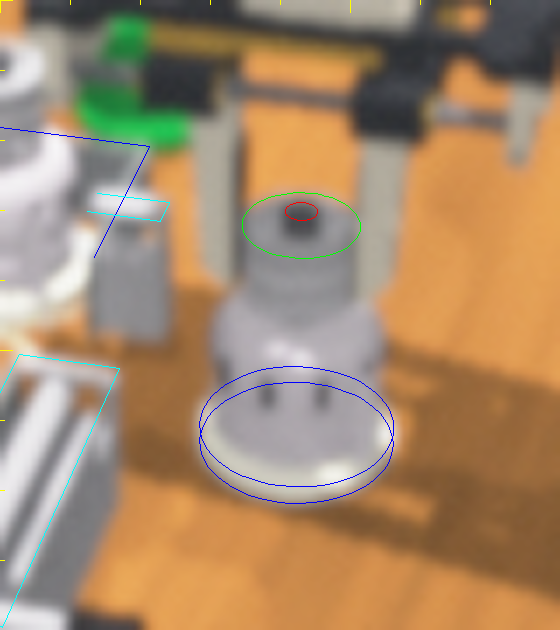

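```bash
python3 - <<'E'
from h import *
slide([rk(-100,0),rk(0.5,0)],80)
release()
robot.move_ptp([430,-100,190],OG); st()
L=[]
for b in (86,0,-86):
    c=rk(1,b); L+=[(circ(c[0],c[1],42,0),(0,0,255)),(circ(c[0],c[1],38,0),(255,0,0)),(circ(c[0],c[1],38,8),(255,0,0))]
t=Cam("top"); overlay(t,250,150,100,50,8,"t33.png",L)
s=Cam("side"); overlay(s,205,165,115,105,7,"s33.png",L)
cv2.imwrite("pics/full3.png",t.img)
E
```

```text
slide [585.8  36.1  43.9] F [ 1.4  0.4 -2.2] w 43.7 t 95.7
slide [685.9  45.2  44. ] F [ 1.7 -0.2 -1.7] w 43.3 t 97.1
rel [684.9  45.3 133.1] F [-0.1  1.1 -0.6] w 60.8 t 98.6
 [ 430.9 -100.   189.9] F [ 0.  -0.2  0.4] w 60.8 t 99.8
```

View pics/t33.png

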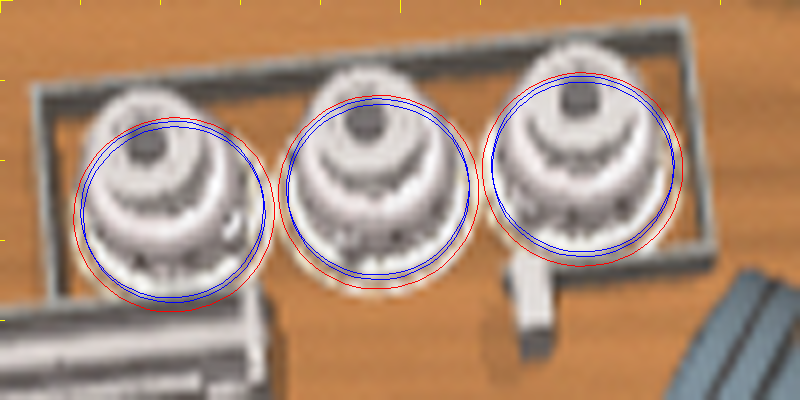

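View pics/s33.png

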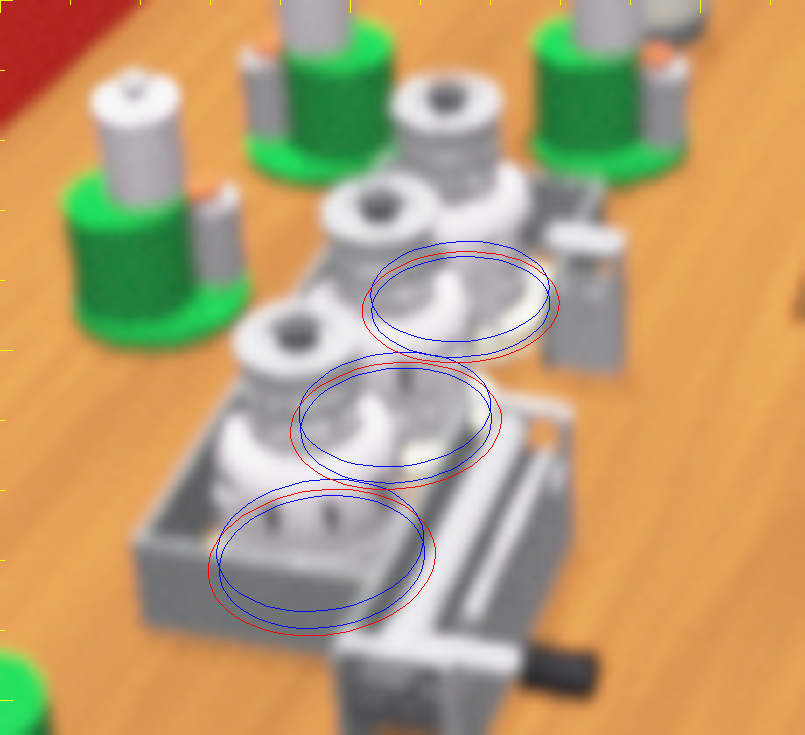

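View pics/full3.png

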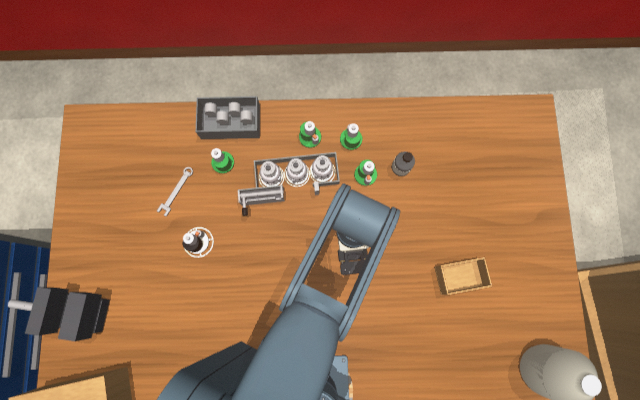

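```bash
python3 - <<'E'
from h import *
O=[np.pi,0,PSI]
t=Cam("top");overlay(t,170,200,65,65,9,"t34.png",[(circ(463.5,370,49,0),(0,0,255)),(circ(463.5,370,38,0),(255,0,0)),(circ(463.5,370,38,8),(255,0,0))])
robot.move_gripper(0.30)
robot.move_ptp(list(rk(-170,150,190)),O)
robot.move_linear(list(rk(-119,176,100+ZO)),O,speed=200)
print(robot.move_linear(list(rk(-119,176,33+ZO)),O,speed=60,f_stop=8)); st()
robot.move_gripper(0.0); st("grip")
s=Cam("side");s.crop(215,170,110,110,5,"s34.png")
E
```

```text
False
 [550.7 209.5   2.5] F [-0.   0.   1.5] w 27.7 t 104.6
grip [550.5 209.5   2.4] F [ 0.4 -0.5  2. ] w 17.1 t 105.0
```

View pics/t34.png

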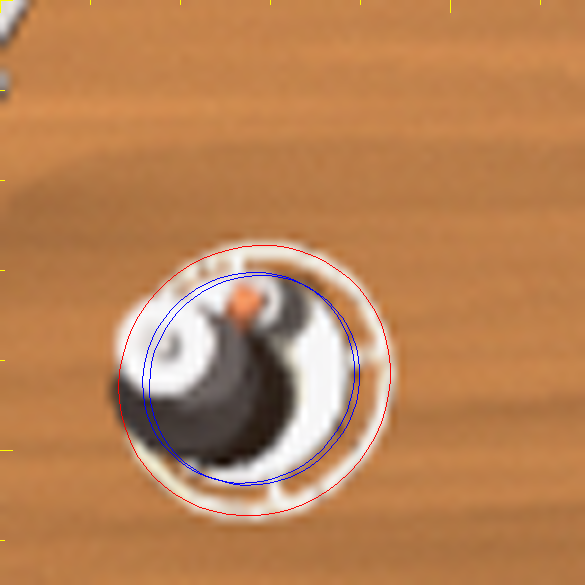

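View pics/s34.png

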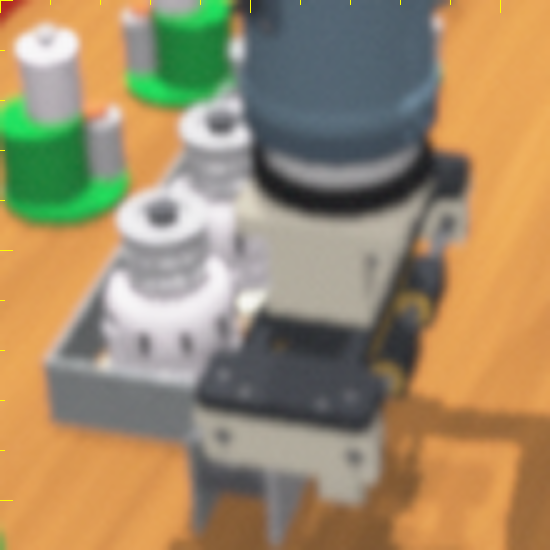

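```bash
python3 - <<'E'
from h import *
O=[np.pi,0,PSI]; x=-66-53*np.cos(1.05); z=ZO+33+53*np.sin(1.05)
arc(176,0,1.05,6)
robot.move_linear(list(rk(x,120,z)),O,speed=60); st()
robot.move_linear(list(rk(x,72,z)),O,speed=60); st()
print(robot.move_linear(list(rk(x,59,z)),O,speed=25,f_stop=7)); st()
p=np.array(robot.current_tcp_pos()); print(p-rk(x,66,z))
s=Cam("side");s.crop(215,150,130,130,5,"s35.png")
E
```

```text
arc [577.2 211.9  48.2] [-3.9 -0.7 -0.3] 0.185 106.9
 [581.9 155.7  48.1] F [-4.4 -3.2  2.6] w 17.1 t 108.0
 [586.  108.   48.1] F [-6.1 -0.9  3.9] w 17.3 t 108.9
True
 [585.6 102.7  47.6] F [-1.6  1.6  2.5] w 17.1 t 109.3
[-1.33795678  0.36169775 -0.39363109]
```

View pics/s35.png

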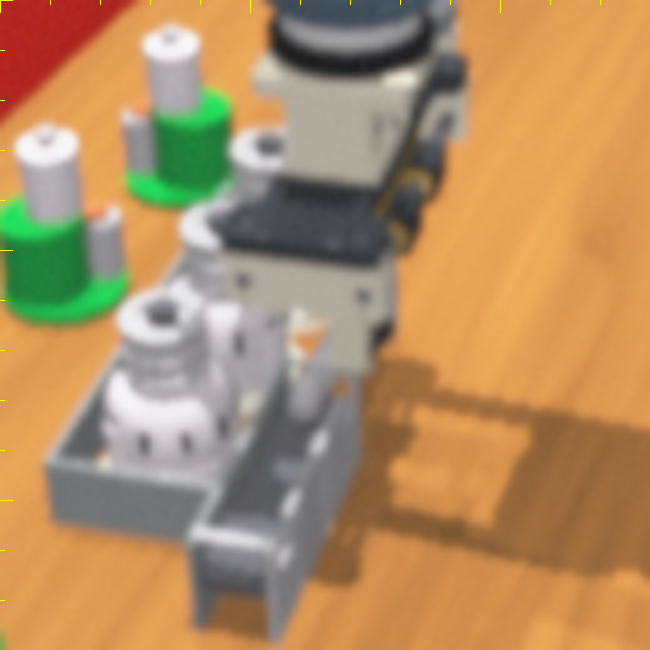

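```bash
python3 - <<'E'
from h import *
O=[np.pi,0,PSI]; x=-66-53*np.cos(1.05); z=ZO+33+53*np.sin(1.05)
print(robot.move_linear(list(rk(x,61,z)),O,speed=20,f_stop=9)); st()
p=np.array(robot.current_tcp_pos()); print(p-rk(x,66,z))
arc(65.3,1.05,0.02,6)
robot.move_gripper(0.30); st()
robot.sleep(.3)
robot.move_linear(list(rk(-124,66,100+ZO)),O,speed=120)
robot.move_linear(list(rk(-230,20,190)),O,speed=200)
robot.move_ptp([330,-330,220],OG); st()
t=Cam("top");overlay(t,225,120,160,110,5,"t36.png",rackcurves()[5:]);cv2.imwrite("pics/full4.png",t.img)
s=Cam("side");overlay(s,205,150,130,120,6,"s36.png",rackcurves()[5:])
E
```

```text
True
 [585.3 102.8  47.4] F [0.7 1.1 3.1] w 17.4 t 109.6
[-1.60149168  0.44207233 -0.58109755]
arc [562.2 100.5   4.1] [-0.1  6.3  6.3] 0.185 111.3
 [560.3  98.9   2.8] F [-1.  -1.4 -0.2] w 28.1 t 111.8
 [ 330.3 -329.6  219.8] F [0.  0.8 0.2] w 28.2 t 115.9
```

View pics/t36.png

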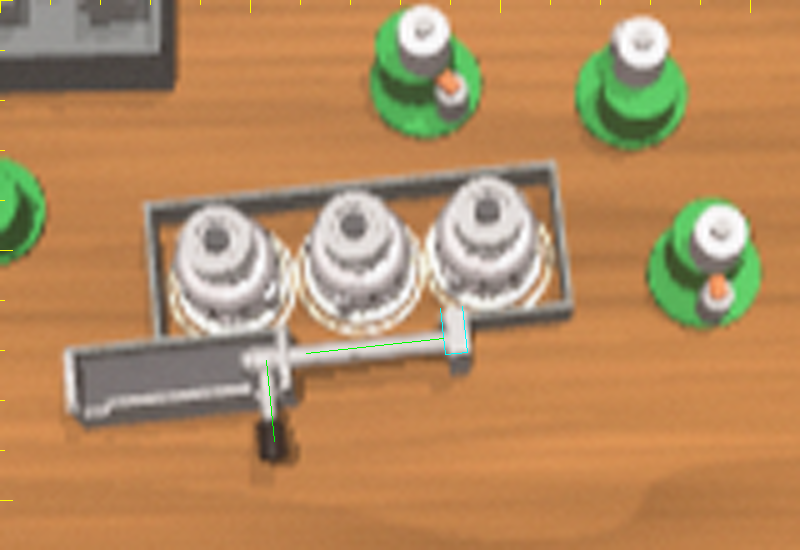

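View pics/s36.png

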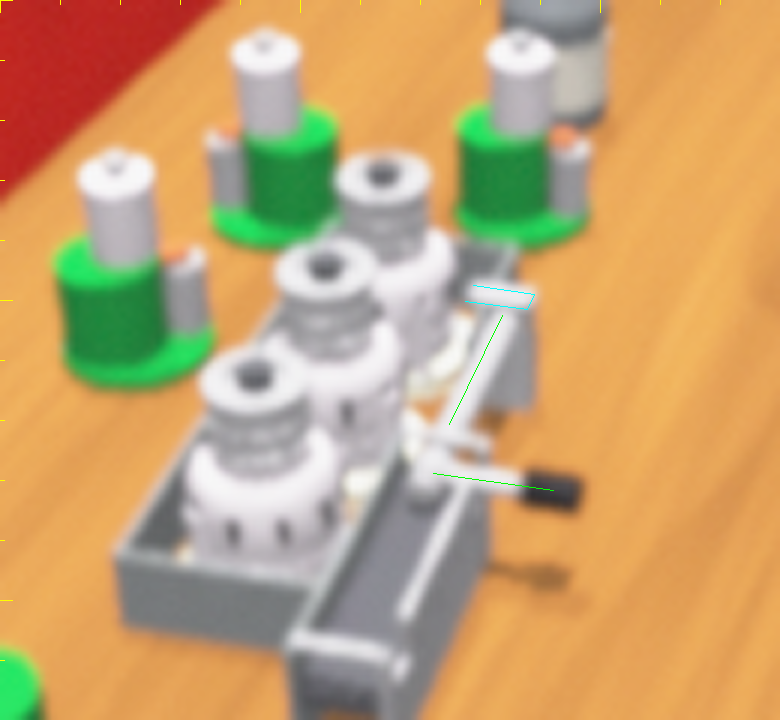

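View pics/full4.png

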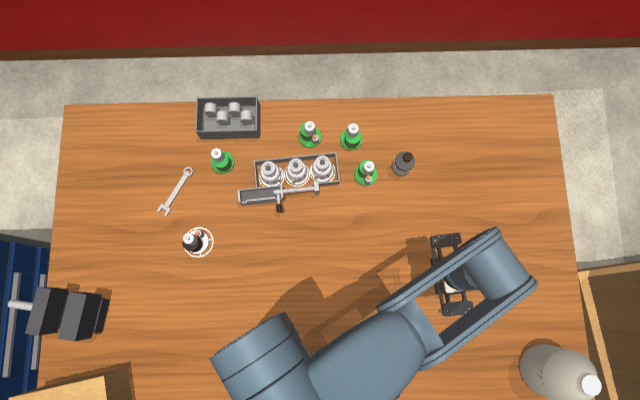

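```bash
python3 - <<'E'
from h import *
t=Cam("top"); a=cv2.imread("pics/top0.png"); d=cv2.absdiff(a,t.img).max(2)
for n,(x,y,w,h) in dict(bolt=(236,183,90,32),wrench=(155,165,40,52),bottle=(390,148,28,30),greens=(295,118,70,30)).items(): print(n,d[y:y+h,x:x+w].max(),(d[y:y+h,x:x+w]>40).sum())
robot.sleep(.5); robot.hand_in(); print(robot.current_t())
E
```

```text
bolt 181 79
wrench 11 0
bottle 8 0
greens 9 0
the job is handed in; nothing more can be done
the job is handed in; nothing more can be done
```

The job is handed in, finished at about 117 s of the 210 s allowed. I drew the bolt back and slid the starter onto the crossed circle. Then I slid all three alternators through the mouth onto the left, right and middle rings in turn, and bolted the mouth again.

**Last checks:**
- **Bolt:** in both cameras the rod runs into the keeper and the handle lies level in its notch, with the knob where it was at the start. The pixel comparison with the first picture showed 79 changed pixels in the bolt region. The starter's removal and the alternators would account for them, but I did not confirm that. The wrench, bottle and the two green look-alikes I compared were unchanged.
- **Cardboard box:** I did not compare it by pixels, and the arm partly hid it in the last picture. The arm never went down near it.
- **Alternators:** each stands on its own ring, within about 2–3 mm as far as the pictures show. The left one sat about 4–5 mm off at first, so I gripped it again and corrected it twice.
- **Starter:** it stands wholly inside the circle but slightly to the left of its centre. The top camera puts it 3–5 mm off and the side camera 1–2 mm, so they disagree a little. I left it as it was.

**Fingertip height:** the fingertips sat about 31 mm higher than the reported position, so my first grip on the knob closed on nothing. I measured the error by touching the bench at two places and allowed for it from then on.

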